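# Spread the heaped sauce dishes over the wash tray

## Task

Lift the green spreader off its stand and with it spread the heap of sauce dishes over the wash tray into one even layer: every dish flat on the tray floor, still rim down, none on top of another, and at least two dishes (judged by their centres) in each of the three thirds marked by the lines. Never touch the dishes with the gripper or arm, and leave the bottles and the mug alone. Then hang the spreader back on the prongs of its stand.

Things in the scene. Friction and masses are not known exactly. Their poses are not given: they have to be found in the camera images.
- tray: fixed grey wash tray, inside 390 mm long (its y axis) by 200 mm wide (its x axis), walls 5 mm thick, rim 24 mm above the table, floor 5 mm above the table. Origin: centre of the underside. Two dark lines across the floor at y = +65 and -65 mm part it into three equal thirds
- spreader: hand spreader, 160 g, hanging upright. From the bottom: green blade 60 (y axis) x 8 (x axis) x 45 mm high; steel shank 14 mm square up to 100 mm; steel collar plate 36 (x) x 44 (y) x 6 mm, underside at 100 mm; green grip 24 mm square from 106 to 168 mm. Origin: middle of the blade's lower edge, z up. A half turn about z makes no difference
- grip (a point): middle of the spreader's grip, 140 mm above the blade's lower edge; axes as the spreader
- collar (a point): centre of the underside of the spreader's collar; it rests on the prongs when the spreader hangs
- hook (a point): on the fixed steel stand: point midway between its two level prongs, at their upper side, 160 mm above the table; the collar point hangs here. Prongs run along its x axis, 22 mm apart in the clear, open towards -x, where the ends turn up 10 mm, 26 to 35 mm from here. Post 22 mm thick, no higher than the prongs, 85 mm off towards +x; foot plate 10 mm thick
- dish0: ceramic sauce dish, white, lying rim down (bottom up): 64 mm across at the rim, 48 mm across at the foot, 22 mm high, 90 g. Origin: centre of the rim plane, z axis up through the foot. On the tray floor its origin is 5 mm above the tray's origin
- dish1: ceramic sauce dish, blue, lying rim down (bottom up): 64 mm across at the rim, 48 mm across at the foot, 22 mm high, 90 g. Origin: centre of the rim plane, z axis up through the foot. On the tray floor its origin is 5 mm above the tray's origin
- dish2: ceramic sauce dish, white, lying rim down (bottom up): 64 mm across at the rim, 48 mm across at the foot, 22 mm high, 90 g. Origin: centre of the rim plane, z axis up through the foot. On the tray floor its origin is 5 mm above the tray's origin
- dish3: ceramic sauce dish, white, lying rim down (bottom up): 64 mm across at the rim, 48 mm across at the foot, 22 mm high, 90 g. Origin: centre of the rim plane, z axis up through the foot. On the tray floor its origin is 5 mm above the tray's origin
- dish4: ceramic sauce dish, blue, lying rim down (bottom up): 64 mm across at the rim, 48 mm across at the foot, 22 mm high, 90 g. Origin: centre of the rim plane, z axis up through the foot. On the tray floor its origin is 5 mm above the tray's origin
- dish5: ceramic sauce dish, white, lying rim down (bottom up): 64 mm across at the rim, 48 mm across at the foot, 22 mm high, 90 g. Origin: centre of the rim plane, z axis up through the foot. On the tray floor its origin is 5 mm above the tray's origin
- dish6: ceramic sauce dish, white, lying rim down (bottom up): 64 mm across at the rim, 48 mm across at the foot, 22 mm high, 90 g. Origin: centre of the rim plane, z axis up through the foot. On the tray floor its origin is 5 mm above the tray's origin
- detergent: blue detergent bottle, 72 mm across, 190 mm tall, a bystander; origin under its centre
- rinse_aid: clear rinse-aid bottle, red cap, 66 mm across, 160 mm tall, a bystander; origin under its centre
- mug: white mug, 80 mm across, 90 mm tall, a bystander; origin under its centre
There are look-alikes about, which are no part of the job. Leave any orange or pink look-alike of the dish6 alone.

How it is judged (in metres and radians):
On the way, in this order (a step that is already met when the one before it is completed fails the run):
1. the spreader is lifted off its stand (distance between collar and hook above 0.08 m), for 0.2 s.
2. with the spreader off its stand, the dishes come to lie in one layer, at least two in each third (z of dish0 in the frame of tray between 0.002 and 0.01 m and angle between each of dish0, dish1, dish2, dish3, dish4, dish5, dish6's own z axis and vertical below 0.15 rad and z of dish1 in the frame of tray between 0.002 and 0.01 m and z of dish2 in the frame of tray between 0.002 and 0.01 m and z of dish3 in the frame of tray between 0.002 and 0.01 m and z of dish4 in the frame of tray between 0.002 and 0.01 m and z of dish5 in the frame of tray between 0.002 and 0.01 m and z of dish6 in the frame of tray between 0.002 and 0.01 m and (y of each of dish0, dish1 in the frame of tray above 0.065 m or y of each of dish0, dish2 in the frame of tray above 0.065 m or y of each of dish0, dish3 in the frame of tray above 0.065 m or y of each of dish0, dish4 in the frame of tray above 0.065 m or y of each of dish0, dish5 in the frame of tray above 0.065 m or y of each of dish0, dish6 in the frame of tray above 0.065 m or y of each of dish1, dish2 in the frame of tray above 0.065 m or y of each of dish1, dish3 in the frame of tray above 0.065 m or y of each of dish1, dish4 in the frame of tray above 0.065 m or y of each of dish1, dish5 in the frame of tray above 0.065 m or y of each of dish1, dish6 in the frame of tray above 0.065 m or y of each of dish2, dish3 in the frame of tray above 0.065 m or y of each of dish2, dish4 in the frame of tray above 0.065 m or y of each of dish2, dish5 in the frame of tray above 0.065 m or y of each of dish2, dish6 in the frame of tray above 0.065 m or y of each of dish3, dish4 in the frame of tray above 0.065 m or y of each of dish3, dish5 in the frame of tray above 0.065 m or y of each of dish3, dish6 in the frame of tray above 0.065 m or y of each of dish4, dish5 in the frame of tray above 0.065 m or y of each of dish4, dish6 in the frame of tray above 0.065 m or y of each of dish5, dish6 in the frame of tray above 0.065 m) and ((y of dish0 in the frame of tray between -0.065 and 0.065 m and y of dish1 in the frame of tray between -0.065 and 0.065 m) or (y of dish0 in the frame of tray between -0.065 and 0.065 m and y of dish2 in the frame of tray between -0.065 and 0.065 m) or (y of dish0 in the frame of tray between -0.065 and 0.065 m and y of dish3 in the frame of tray between -0.065 and 0.065 m) or (y of dish0 in the frame of tray between -0.065 and 0.065 m and y of dish4 in the frame of tray between -0.065 and 0.065 m) or (y of dish0 in the frame of tray between -0.065 and 0.065 m and y of dish5 in the frame of tray between -0.065 and 0.065 m) or (y of dish0 in the frame of tray between -0.065 and 0.065 m and y of dish6 in the frame of tray between -0.065 and 0.065 m) or (y of dish1 in the frame of tray between -0.065 and 0.065 m and y of dish2 in the frame of tray between -0.065 and 0.065 m) or (y of dish1 in the frame of tray between -0.065 and 0.065 m and y of dish3 in the frame of tray between -0.065 and 0.065 m) or (y of dish1 in the frame of tray between -0.065 and 0.065 m and y of dish4 in the frame of tray between -0.065 and 0.065 m) or (y of dish1 in the frame of tray between -0.065 and 0.065 m and y of dish5 in the frame of tray between -0.065 and 0.065 m) or (y of dish1 in the frame of tray between -0.065 and 0.065 m and y of dish6 in the frame of tray between -0.065 and 0.065 m) or (y of dish2 in the frame of tray between -0.065 and 0.065 m and y of dish3 in the frame of tray between -0.065 and 0.065 m) or (y of dish2 in the frame of tray between -0.065 and 0.065 m and y of dish4 in the frame of tray between -0.065 and 0.065 m) or (y of dish2 in the frame of tray between -0.065 and 0.065 m and y of dish5 in the frame of tray between -0.065 and 0.065 m) or (y of dish2 in the frame of tray between -0.065 and 0.065 m and y of dish6 in the frame of tray between -0.065 and 0.065 m) or (y of dish3 in the frame of tray between -0.065 and 0.065 m and y of dish4 in the frame of tray between -0.065 and 0.065 m) or (y of dish3 in the frame of tray between -0.065 and 0.065 m and y of dish5 in the frame of tray between -0.065 and 0.065 m) or (y of dish3 in the frame of tray between -0.065 and 0.065 m and y of dish6 in the frame of tray between -0.065 and 0.065 m) or (y of dish4 in the frame of tray between -0.065 and 0.065 m and y of dish5 in the frame of tray between -0.065 and 0.065 m) or (y of dish4 in the frame of tray between -0.065 and 0.065 m and y of dish6 in the frame of tray between -0.065 and 0.065 m) or (y of dish5 in the frame of tray between -0.065 and 0.065 m and y of dish6 in the frame of tray between -0.065 and 0.065 m)) and (y of each of dish0, dish1 in the frame of tray below -0.065 m or y of each of dish0, dish2 in the frame of tray below -0.065 m or y of each of dish0, dish3 in the frame of tray below -0.065 m or y of each of dish0, dish4 in the frame of tray below -0.065 m or y of each of dish0, dish5 in the frame of tray below -0.065 m or y of each of dish0, dish6 in the frame of tray below -0.065 m or y of each of dish1, dish2 in the frame of tray below -0.065 m or y of each of dish1, dish3 in the frame of tray below -0.065 m or y of each of dish1, dish4 in the frame of tray below -0.065 m or y of each of dish1, dish5 in the frame of tray below -0.065 m or y of each of dish1, dish6 in the frame of tray below -0.065 m or y of each of dish2, dish3 in the frame of tray below -0.065 m or y of each of dish2, dish4 in the frame of tray below -0.065 m or y of each of dish2, dish5 in the frame of tray below -0.065 m or y of each of dish2, dish6 in the frame of tray below -0.065 m or y of each of dish3, dish4 in the frame of tray below -0.065 m or y of each of dish3, dish5 in the frame of tray below -0.065 m or y of each of dish3, dish6 in the frame of tray below -0.065 m or y of each of dish4, dish5 in the frame of tray below -0.065 m or y of each of dish4, dish6 in the frame of tray below -0.065 m or y of each of dish5, dish6 in the frame of tray below -0.065 m) and distance between collar and hook above 0.05 m), for 0.2 s.
At the end, for the whole second after the job is handed in: All 7 dishes flat on the tray floor (origin 2 to 10 mm above the tray's), rim down (tilt under 0.15 rad), at least two origins in each third (tray y over 65, between, under -65 mm); spreader hangs on the prongs (collar point within 18 mm of hook, tilt under 0.12 rad); all at rest (z of dish0 in the frame of tray between 0.002 and 0.01 m and angle between each of dish0, dish1, dish2, dish3, dish4, dish5, dish6's own z axis and vertical below 0.15 rad and z of dish1 in the frame of tray between 0.002 and 0.01 m and z of dish2 in the frame of tray between 0.002 and 0.01 m and z of dish3 in the frame of tray between 0.002 and 0.01 m and z of dish4 in the frame of tray between 0.002 and 0.01 m and z of dish5 in the frame of tray between 0.002 and 0.01 m and z of dish6 in the frame of tray between 0.002 and 0.01 m and (y of each of dish0, dish1 in the frame of tray above 0.065 m or y of each of dish0, dish2 in the frame of tray above 0.065 m or y of each of dish0, dish3 in the frame of tray above 0.065 m or y of each of dish0, dish4 in the frame of tray above 0.065 m or y of each of dish0, dish5 in the frame of tray above 0.065 m or y of each of dish0, dish6 in the frame of tray above 0.065 m or y of each of dish1, dish2 in the frame of tray above 0.065 m or y of each of dish1, dish3 in the frame of tray above 0.065 m or y of each of dish1, dish4 in the frame of tray above 0.065 m or y of each of dish1, dish5 in the frame of tray above 0.065 m or y of each of dish1, dish6 in the frame of tray above 0.065 m or y of each of dish2, dish3 in the frame of tray above 0.065 m or y of each of dish2, dish4 in the frame of tray above 0.065 m or y of each of dish2, dish5 in the frame of tray above 0.065 m or y of each of dish2, dish6 in the frame of tray above 0.065 m or y of each of dish3, dish4 in the frame of tray above 0.065 m or y of each of dish3, dish5 in the frame of tray above 0.065 m or y of each of dish3, dish6 in the frame of tray above 0.065 m or y of each of dish4, dish5 in the frame of tray above 0.065 m or y of each of dish4, dish6 in the frame of tray above 0.065 m or y of each of dish5, dish6 in the frame of tray above 0.065 m) and ((y of dish0 in the frame of tray between -0.065 and 0.065 m and y of dish1 in the frame of tray between -0.065 and 0.065 m) or (y of dish0 in the frame of tray between -0.065 and 0.065 m and y of dish2 in the frame of tray between -0.065 and 0.065 m) or (y of dish0 in the frame of tray between -0.065 and 0.065 m and y of dish3 in the frame of tray between -0.065 and 0.065 m) or (y of dish0 in the frame of tray between -0.065 and 0.065 m and y of dish4 in the frame of tray between -0.065 and 0.065 m) or (y of dish0 in the frame of tray between -0.065 and 0.065 m and y of dish5 in the frame of tray between -0.065 and 0.065 m) or (y of dish0 in the frame of tray between -0.065 and 0.065 m and y of dish6 in the frame of tray between -0.065 and 0.065 m) or (y of dish1 in the frame of tray between -0.065 and 0.065 m and y of dish2 in the frame of tray between -0.065 and 0.065 m) or (y of dish1 in the frame of tray between -0.065 and 0.065 m and y of dish3 in the frame of tray between -0.065 and 0.065 m) or (y of dish1 in the frame of tray between -0.065 and 0.065 m and y of dish4 in the frame of tray between -0.065 and 0.065 m) or (y of dish1 in the frame of tray between -0.065 and 0.065 m and y of dish5 in the frame of tray between -0.065 and 0.065 m) or (y of dish1 in the frame of tray between -0.065 and 0.065 m and y of dish6 in the frame of tray between -0.065 and 0.065 m) or (y of dish2 in the frame of tray between -0.065 and 0.065 m and y of dish3 in the frame of tray between -0.065 and 0.065 m) or (y of dish2 in the frame of tray between -0.065 and 0.065 m and y of dish4 in the frame of tray between -0.065 and 0.065 m) or (y of dish2 in the frame of tray between -0.065 and 0.065 m and y of dish5 in the frame of tray between -0.065 and 0.065 m) or (y of dish2 in the frame of tray between -0.065 and 0.065 m and y of dish6 in the frame of tray between -0.065 and 0.065 m) or (y of dish3 in the frame of tray between -0.065 and 0.065 m and y of dish4 in the frame of tray between -0.065 and 0.065 m) or (y of dish3 in the frame of tray between -0.065 and 0.065 m and y of dish5 in the frame of tray between -0.065 and 0.065 m) or (y of dish3 in the frame of tray between -0.065 and 0.065 m and y of dish6 in the frame of tray between -0.065 and 0.065 m) or (y of dish4 in the frame of tray between -0.065 and 0.065 m and y of dish5 in the frame of tray between -0.065 and 0.065 m) or (y of dish4 in the frame of tray between -0.065 and 0.065 m and y of dish6 in the frame of tray between -0.065 and 0.065 m) or (y of dish5 in the frame of tray between -0.065 and 0.065 m and y of dish6 in the frame of tray between -0.065 and 0.065 m)) and (y of each of dish0, dish1 in the frame of tray below -0.065 m or y of each of dish0, dish2 in the frame of tray below -0.065 m or y of each of dish0, dish3 in the frame of tray below -0.065 m or y of each of dish0, dish4 in the frame of tray below -0.065 m or y of each of dish0, dish5 in the frame of tray below -0.065 m or y of each of dish0, dish6 in the frame of tray below -0.065 m or y of each of dish1, dish2 in the frame of tray below -0.065 m or y of each of dish1, dish3 in the frame of tray below -0.065 m or y of each of dish1, dish4 in the frame of tray below -0.065 m or y of each of dish1, dish5 in the frame of tray below -0.065 m or y of each of dish1, dish6 in the frame of tray below -0.065 m or y of each of dish2, dish3 in the frame of tray below -0.065 m or y of each of dish2, dish4 in the frame of tray below -0.065 m or y of each of dish2, dish5 in the frame of tray below -0.065 m or y of each of dish2, dish6 in the frame of tray below -0.065 m or y of each of dish3, dish4 in the frame of tray below -0.065 m or y of each of dish3, dish5 in the frame of tray below -0.065 m or y of each of dish3, dish6 in the frame of tray below -0.065 m or y of each of dish4, dish5 in the frame of tray below -0.065 m or y of each of dish4, dish6 in the frame of tray below -0.065 m or y of each of dish5, dish6 in the frame of tray below -0.065 m) and distance between collar and hook below 0.018 m and angle between spreader's own z axis and vertical below 0.12 rad and linear speed of each of dish0, dish1, dish2, dish3, dish4, dish5, dish6, spreader below 0.02 m/s); the robot touches nothing.
It fails at once if the gripper's fingers or the arm touch a dish (contact force between any of the fingers, the arm and dish0 above 1 N or contact force between any of the fingers, the arm and dish1 above 1 N or contact force between any of the fingers, the arm and dish2 above 1 N or contact force between any of the fingers, the arm and dish3 above 1 N or contact force between any of the fingers, the arm and dish4 above 1 N or contact force between any of the fingers, the arm and dish5 above 1 N or contact force between any of the fingers, the arm and dish6 above 1 N).
It fails at once if a bottle or the mug is moved more than 30 mm (distance of any of detergent, rinse_aid, mug from where it was at the start of the episode above 0.03 m).
It also fails if it takes over 64 s, if anything falls off the work surface, if the arm or the gripper's body presses on something with over 40 N, if the wrist force passes 120 N, or if a joint passes its speed limit or range.

## Robot

A 7-joint arm with a two-finger parallel gripper is mounted at the origin on the work surface. World frame = base frame: x ahead of the robot, y to its left, z up, the work surface at z = 0. Lengths are in m, angles in degrees, forces in N, time in s.
With the tool pointing down it reaches from about 0.425 to 0.875 m from the base axis. Payload 4.7 kg.
Tool frame: the origin (TCP) lies midway between the tips of the shut fingers; the grasp point (between the pads) lies 19 mm behind it; y points along the fingers, x is the direction in which the jaws open and shut, and the axes are right-handed (so a half turn about y gives the same grasp; the last joint's range is limited). The gripper opens to 87 mm and grips with 3 to 60 N. Pads are 19 mm wide; open, the fingers measure 117 mm over their backs; the gripper's body (75 mm by 190 mm) begins 51 mm behind the grasp point.
Start: joints at [-64.567, 18.392, -4.016, 83.108, 1.295, 78.541, -3.26], TCP at [0.271, 0.591, 0.223] pointing down, gripper open.
Joint ranges: [-163.93, 163.93], [-17.29, 119.83], [-79.2, 71.16], [3.27, 140.29], [-89.18, 269.18], [5.43, 117.66], [-154.24, 154.24]. Speed limits (degrees/s): [147.25, 147.25, 180, 180, 180, 180, 180].

## Interface

Orientations are given as [roll, pitch, yaw] about the fixed x, y, z axes, in that order (R = Rz(yaw) Ry(pitch) Rx(roll)).
In Python, from cell import env gives the robot as it stands.
- The arm moves only by the tool carry_out, never from a script. Its argument "targets" is a list of rows, each a list of 2 entries, a list of its own where there are three numbers: the shift along the tool's x, y, z in mm, then the turn, a rotation vector about the tool's x, y, z in degrees. A call has 1 to 12 rows; each row shifts and turns the commanded pose from where the row before left it, along the tool's axes as they then stand; what a row does not reach is not made up. A row lasts 1/10 s, in which the tool goes at most 50 mm and 8.59 degrees, less where a joint would pass 70% of its speed; a pose out of reach is approached as far as the arm can. A call with a gripper value outside its range is refused whole. "jaw" is the opening, from 0 (shut) to 1 (fully open), set as the call begins (left out, the last holds). The fingers move at their own pace and stop on an object; "squeeze" is the grip in N (left out, the last holds). Time passes only in rows, so rows that do not move let the fingers close. It gives the time, the measured TCP pose, the force and the opening at its end, in the units of the state.
- env.get_obs(): the state, without advancing time (a new reading comes with each control period).
- env.read_camera(name): name is "scene" or "top" or "wrist"; returns the picture (480x640x3 uint8, red, green, blue); there is no depth.
- env.get_calibration(name): a dict with "fx", "fy", "cx", "cy" (pixels), "D" ([k1, k2, p1, p2, k3] as OpenCV has them; the pictures are not rectified), "R" (3x3) and "t" (3): a world point X has camera coordinates R X + t; the wrist camera has in their place "hand_eye" (4x4, takes a point from camera to tool coordinates, whose origin is the TCP and whose axes are the tool frame's). Camera axes: x right, y down, z forward; pixel columns grow to the right and rows downward; lengths in m; the calibration is good to about 2 mm. A picture is of the moment at which its call begins: read the wrist's pose just before it. get_calibration takes no time and is no camera call.
- env.sign_off(): hands the job in, once; it reports no verdict.
Trained networks look in the newest picture that a camera, given by its name, has taken for a name from the list of things; names that differ only in an ending like _2 or _b are one class to them, and where a whole thing is asked for, a point or a joint stands for the part that bears it (a point fixed in the world has none). Each returns a list of dicts, best first, with "p" (0 to 1); they miss things now and then, are a little off and sometimes report something else, mostly with a low value. They report only what shows in the picture. A call takes as long as a camera call. They do not tell look-alikes from the thing itself.
- env.outline_of(camera, label): "mask" (480x640 bool, what is visible of it) and "xy" ([column, row] in pixels, amid what is visible of it).
The state is a dict: "time_s": time; "qpos": joint angles; "joint_velocities": joint speeds; "effort": joint torques, N m; "tool_pos": TCP position; "tool_rot": TCP orientation; "force": force on the tool from outside, world axes, zero at the start; "wrist_torque": the same for the moment, N m; "grip_width": finger opening in m.
Only numpy, scipy, OpenCV 4.12 (cv2) and the standard library are available. Lean on these libraries where they do the work, as an engineer would, in place of code of your own. Each camera call takes 0.05 s, during which the arm holds its last target.

## Working session

There is one attempt and no reset: what is moved stays moved. The work goes in short steps, Python scripts to look and compute and a tool call to move; the robot and the scene stay as the last step left them, time stands still between calls to the robot, and variables do not carry over. Pictures are saved under pics/ and viewed, and the job is handed in when it is done.

Besides the shell and the picture viewer there is one more tool, called after "Emit:" as name(argument=value, ...), one argument or row to a line, values as JSON. carry_out: Moves the arm, as the interface text tells. Its arguments: {"type":"object","properties":{"targets":{"type":"array","items":{"type":"array"}},"jaw":{"type":"number"},"squeeze":{"type":"number"}},"required":["targets"]}

```bash
ls; mkdir -p pics; python3 - <<'E'
from cell import env
import cv2,json
print(env.get_obs())
for n in ["scene","top","wrist"]:
    im=env.read_camera(n); cv2.imwrite(f"pics/a_{n}.png",im[:,:,::-1])
    print(n,env.get_calibration(n))
E
```

```text
pics
{'time_s': 0.0, 'qpos': array([-64.56615039,  18.43899102,  -4.01542653,  83.17406759,
         1.29726461,  78.54244914,  -3.26009971]), 'joint_velocities': array([-0.02887495,  0.03434162,  0.02462171, -0.06053464,  0.05110146,
        0.09534915, -0.00691898]), 'effort': array([ 2.07528051e-04, -4.91287744e+01, -4.04001307e-01, -3.12527490e+01,
       -6.39008288e-02,  4.37220780e-02,  1.72703194e-04]), 'tool_pos': array([0.27067902, 0.59034599, 0.22146962]), 'tool_rot': array([-90.00806353,   0.11013714,  65.37612648]), 'force': array([ 0.22715977, -0.12075122,  0.24266715]), 'wrist_torque': array([0.00785113, 0.02785081, 0.03305511]), 'grip_width': 0.08720073571084526}
scene {'fx': 578.439262613626, 'fy': 578.439262613626, 'cx': 312.42374746701023, 'cy': 243.4501823339703, 'D': array([-0.1046169,  0.       ,  0.       ,  0.       ,  0.       ]), 'R': array([[ 0.36612346,  0.93054902, -0.00566817],
       [ 0.74916878, -0.29836181, -0.59137668],
       [-0.55199616,  0.21227046, -0.80637553]]), 't': array([-0.21019632, -0.35535372,  1.94523546])}
top {'fx': 609.1724942798086
[... 190 characters left out ...]
 0.00136926],
       [-0.9939031 ,  0.01720231, -0.10890686],
       [ 0.10886661, -0.0032619 , -0.99405102]]), 't': array([-0.01346103,  0.56869474,  1.37167517])}
wrist {'fx': 387.3281305486336, 'fy': 387.3281305486336, 'cx': 320.0096150514459, 'cy': 232.09168092952473, 'D': array([-0.0044704,  0.       ,  0.       ,  0.       ,  0.       ]), 'hand_eye': array([[ 9.99999772e-01,  2.06294153e-04, -6.43494198e-04,
        -3.71136918e-04],
       [ 6.75327904e-04, -2.71318305e-01,  9.62489440e-01,
        -1.61820677e-01],
       [ 2.39641891e-05, -9.62489654e-01, -2.71318382e-01,
         7.38669863e-02],
       [ 0.00000000e+00,  0.00000000e+00,  0.00000000e+00,
         1.00000000e+00]])}
```

View pics/a_scene.png

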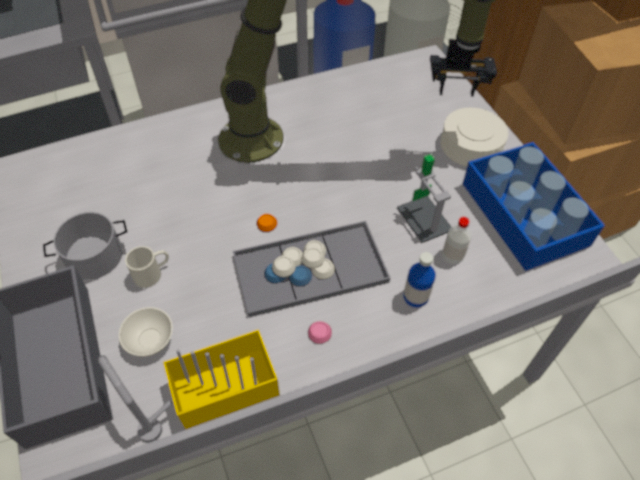

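View pics/a_top.png

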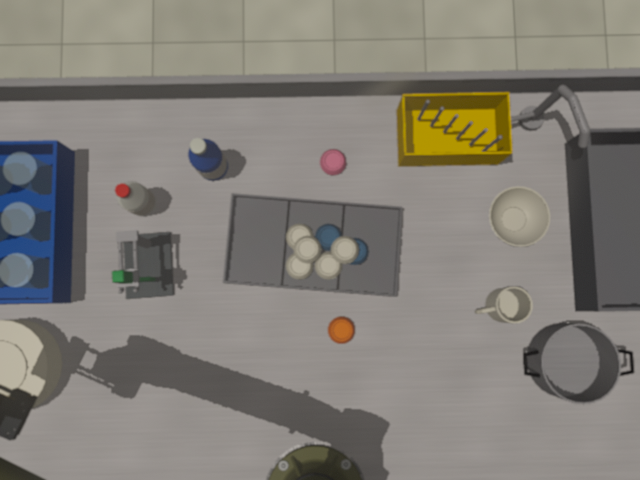

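View pics/a_wrist.png

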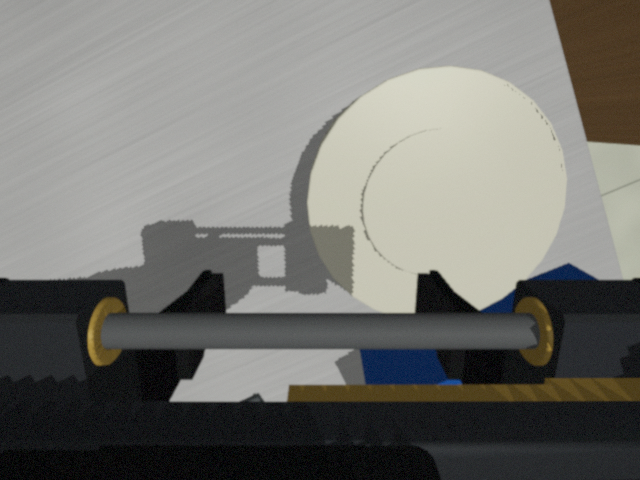

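```bash
cat > h.py <<'E'
from cell import env
import numpy as np,cv2
def cal(n):
    c=env.get_calibration(n)
    K=np.array([[c['fx'],0,c['cx']],[0,c['fy'],c['cy']],[0,0,1]])
    if 'R' in c: return K,np.array(c['D']),np.array(c['R']),np.array(c['t'])
    from scipy.spatial.transform import Rotation as Ro
    o=env.get_obs(); Rt=Ro.from_euler('xyz',o['tool_rot'],degrees=True).as_matrix(); p=np.array(o['tool_pos'])
    H=c['hand_eye']; Rc=Rt@H[:3,:3]; tc=Rt@H[:3,3]+p
    return K,np.array(c['D']),Rc.T,-Rc.T@tc
def proj(n,P,C=None):
    K,D,R,t=C or cal(n)
    P=np.atleast_2d(np.array(P,float))
    return cv2.projectPoints(P,cv2.Rodrigues(R)[0],t,K,D)[0][:,0]
def unproj(n,px,z,C=None):
    K,D,R,t=C or cal(n)
    u=cv2.undistortPoints(np.array(px,float).reshape(-1,1,2),K,D)[:,0]
    d=np.c_[u,np.ones(len(u))]@R; c=-R.T@t
    s=(z-c[2])/d[:,2]
    return c+d*s[:,None]
def ray(n,px,C=None):
    K,D,R,t=C or cal(n)
    u=cv2.undistortPoints(np.array(px,float).reshape(-1,1,2),K,D)[:,0]
    d=np.c_[u,np.ones(len(u))]@R; return -R.T@t,d/np.linalg.norm(d,axis=1)[:,None]
def rd(p): return cv2.imread(p)[:,:,::-1]
def crop(im,x0,y0,x1,y1,s,out):
    c=im[y0:y1,x0:x1]; cv2.imwrite(out,cv2.resize(c,None,fx=s,fy=s,interpolation=cv2.INTER_CUBIC)[:,:,::-1])
E
python3 - <<'E'
from h import *
env.read_camera("top");
r={}
for n in ["top","scene"]:
    env.read_camera(n)
    for l in ["tray","spreader","dish0","detergent","rinse_aid","mug"]:
        for k in env.outline_of(n,l):
            m=k['mask']; print(n,l,round(k['p'],2),np.round(k['xy']),m.sum(),np.where(m.any(0))[0][[0,-1]],np.where(m.any(1))[0][[0,-1]])
t=rd('pics/a_top.png');s=rd('pics/a_scene.png')
crop(t,90,160,250,320,5,'pics/b1.png'); crop(t,220,180,410,310,4,'pics/b2.png')
crop(s,380,130,480,250,5,'pics/b3.png'); crop(s,225,210,395,320,4,'pics/b4.png')
E
```

```text
top tray 0.88 [311. 232.] 12325 [222 401] [193 295]
top tray 0.52 [297. 230.] 398 [285 311] [223 246]
top spreader 0.73 [129. 282.] 542 [112 154] [269 286]
top dish0 0.98 [326. 232.] 476 [314 340] [224 250]
top dish0 0.94 [337. 331.] 625 [326 354] [316 343]
top dish0 0.89 [298. 267.] 446 [286 312] [255 279]
top dish0 0.82 [343. 250.] 612 [331 357] [235 263]
top dish0 0.77 [332. 162.] 528 [319 345] [149 174]
top dish0 0.74 [328. 264.] 531 [314 341] [252 278]
top dish0 0.67 [296. 232.] 338 [286 311] [224 246]
top dish0 0.65 [364. 250.] 252 [351 367] [238 263]
top dish0 0.55 [308. 247.] 596 [293 320] [236 262]
top detergent 0.67 [206. 158.] 1243 [188 227] [138 180]
top detergent 0.51 [124. 280.] 511 [110 154] [269 286]
top detergent 0.35 [344. 251.] 565 [332 357] [236 263]
top rinse_aid 0.94 [133. 199.] 1071 [115 156] [181 215]
top rinse_aid 0.29 [309. 248.] 562 [294 319] [236 262]
top mug 0.64 [510. 305.] 1464 [476 532] [287 322]
top mug 0.26 [126. 280.] 484 [112 153] [269 286]
scene tray 0.97 [311. 274.] 7423 [233 390] [221 316]
scene spreader 0.76 [424. 173.] 484 [413 434] [155 199]

[... 164 characters left out ...]
dish0 0.78 [301. 280.] 345 [289 311] [266 285]
scene dish0 0.6 [270. 276.] 202 [264 284] [264 282]
scene dish0 0.58 [325. 271.] 272 [313 334] [260 278]
scene dish0 0.56 [267. 226.] 335 [255 277] [213 231]
scene dish0 0.56 [318. 332.] 424 [308 331] [320 343]
scene dish0 0.46 [316. 246.] 141 [304 325] [241 252]
scene detergent 0.59 [419. 280.] 1196 [404 435] [253 307]
scene detergent 0.29 [315. 248.] 170 [304 325] [241 252]
scene detergent 0.16 [283. 265.] 373 [272 294] [256 276]
scene rinse_aid 0.58 [458. 242.] 945 [442 471] [216 263]
scene rinse_aid 0.18 [313. 275.] 7739 [233 390] [220 316]
scene mug 0.67 [457. 241.] 925 [442 471] [217 263]
scene mug 0.65 [142. 261.] 1136 [126 167] [246 286]
```

View pics/b1.png

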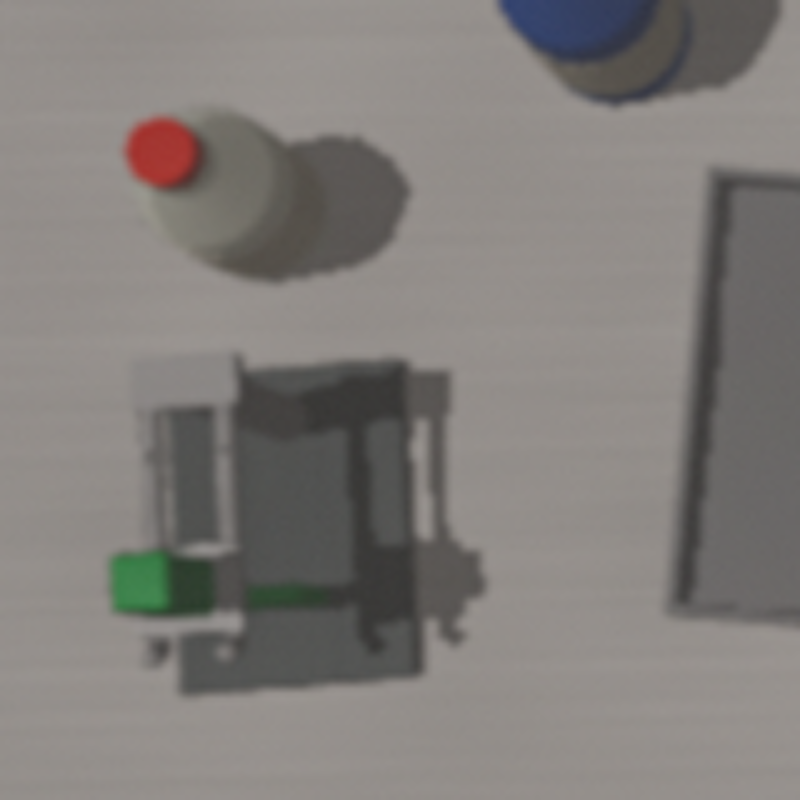

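View pics/b2.png

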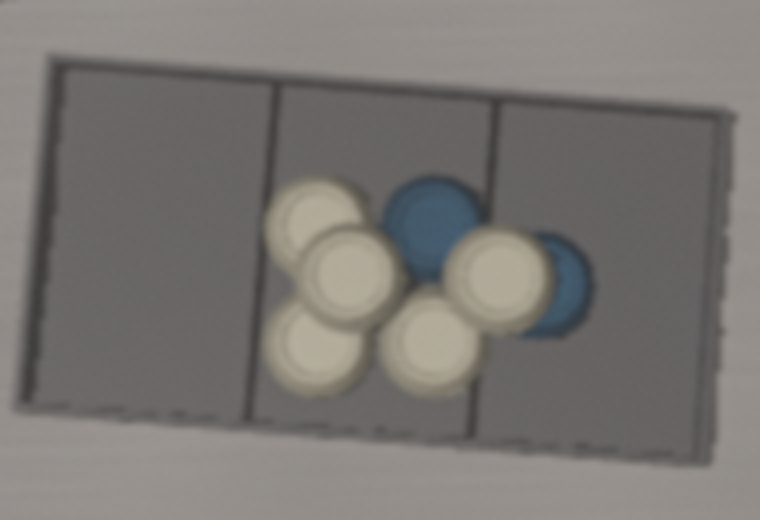

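View pics/b3.png

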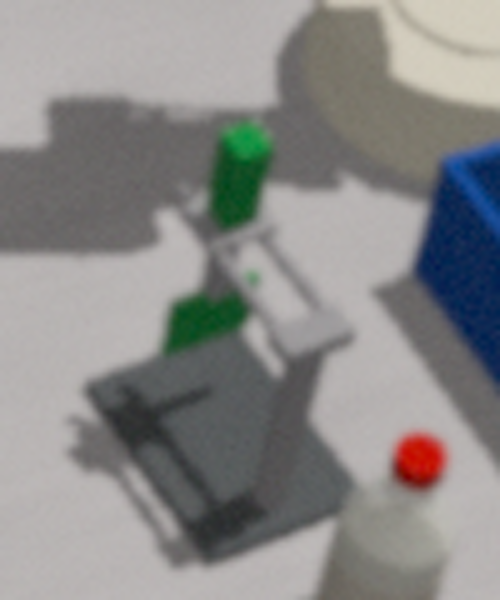

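View pics/b4.png

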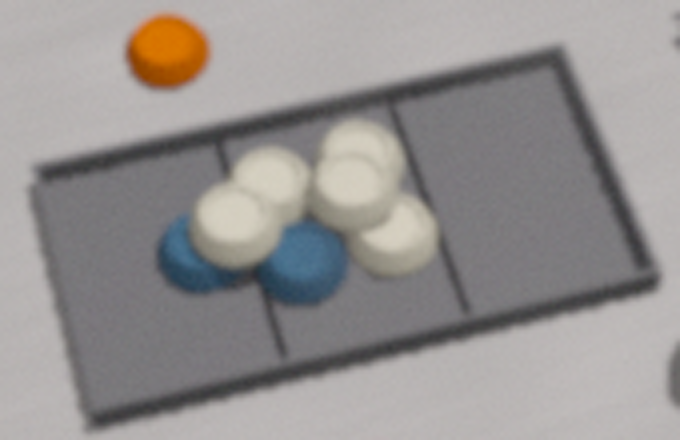

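```bash
cat > m.py <<'E'
from h import *
from scipy.optimize import least_squares
C={n:cal(n) for n in('top','scene')}
# tray from rim outer corners
pt=np.array([(50,57),(735,110),(710,465),(15,410)])/4+[220,180]
ps=np.array([(37,172),(560,48),(658,285),(92,425)])/4+[225,210]
print('top',unproj('top',pt,.024,C['top']).round(4).tolist())
print('scene',unproj('scene',ps,.024,C['scene']).round(4).tolist())
loc_t=np.array([(.105,.2),(.105,-.2),(-.105,-.2),(-.105,.2)])
loc_s=np.array([(-.105,-.2),(-.105,.2),(.105,.2),(.105,-.2)])
def W(v,l,z): 
    c,s=np.cos(v[2]),np.sin(v[2]); return np.c_[v[0]+c*l[:,0]-s*l[:,1],v[1]+s*l[:,0]+c*l[:,1],np.full(len(l),z)]
f=lambda v:np.r_[(proj('top',W(v,loc_t,.024),C['top'])-pt).ravel(),(proj('scene',W(v,loc_s,.024),C['scene'])-ps).ravel()]
r=least_squares(f,[.6,0,0]); print('tray',r.x.round(4),np.degrees(r.x[2]).round(2),r.fun.round(1))
np.save('tray.npy',r.x)
# spreader: grip top centre both views
a=np.array([141,583])/5+[90,160]; b=np.array([246,138])/5+[380,130]
print('grip top',unproj('top',a,.228,C['top']),unproj('scene',b,.228,C['scene']))
g=[(180,693),(422,672),(405,362)]
G=unproj('top',np.array(g)/5+[90,160],.01,C['top']); print('foot',G.round(4).tolist()); d=G[0]-G[1];print(np.degrees(np.arctan2(d[1],d[0]))-90, np.linalg.norm(d)); d=G[2]-G[1];print(np.degrees(np.arctan2(d[1],d[0])),np.linalg.norm(d))
gs=[(88,388),(212,560)]
G=unproj('scene',np.array(gs)/5+[380,130],.01,C['scene']);print('foot s',G.round(4).tolist())
# prong tips / prong edges at .16 in top
P=unproj('top',np.array([(140,410),(160,410),(218,405),(235,405),(150,650),(228,650)])/5+[90,160],.16,C['top']);print(P.round(4).tolist())
E
python3 m.py
```

```text
top [[0.6834, 0.1811, 0.024], [0.6453, -0.2175, 0.024], [0.4397, -0.1965, 0.024], [0.4782, 0.2015, 0.024]]
scene [[0.4536, -0.1904, 0.024], [0.4887, 0.1998, 0.024], [0.7013, 0.1763, 0.024], [0.6623, -0.2163, 0.024]]
tray [ 0.5666 -0.0073 -0.0975] -5.59 [-0.2 -3.  -0.5 -2.7 -0.2 -1.3 -0.2 -1.5 -3.1 -2.3 -0.3 -2.  -0.  -3.6
 -1.3 -3.3]
grip top [[0.48428205 0.37630934 0.228     ]] [[0.49126363 0.37692543 0.228     ]]
foot [[0.4456, 0.4293, 0.01], [0.4533, 0.3178, 0.01], [0.598, 0.327, 0.01]]
3.935323190134909 0.11178821181772433
3.6479651874380044 0.14498720715237057
foot s [[0.4648, 0.3205, 0.01], [0.6079, 0.3296, 0.01]]
[[0.5604, 0.4005, 0.16], [0.5602, 0.3922, 0.16], [0.5619, 0.3681, 0.16], [0.5618, 0.361, 0.16], [0.4604, 0.3945, 0.16], [0.4598, 0.3623, 0.16]]
```

```bash
python3 - <<'E'
from h import *
s=rd('pics/a_scene.png').copy();t=rd('pics/a_top.png').copy()
p=np.array([.2707,.5903,.2215]);x=np.array([np.cos(np.radians(65.4)),np.sin(np.radians(65.4)),0])
for n,im in(('scene',s),('top',t)):
    q=proj(n,[p-x*.0435,p+x*.0435,p-x*.0585,p+x*.0585,[0,0,0]]);print(n,q.round(1).tolist())
    for u in q: 
        if 0<=u[0]<640 and 0<=u[1]<480: im[int(round(u[1])),int(round(u[0]))]=[255,0,255]
crop(s,410,30,520,120,7,'pics/c1.png')
crop(t,0,340,80,480,5,'pics/c2.png')
E
```

```text
scene [[441.3, 92.3], [469.6, 93.6], [436.4, 92.1], [474.5, 93.8], [250.2, 138.3]]
top [[26.1, 398.7], [-14.4, 380.3], [33.1, 401.9], [-21.4, 377.2], [315.0, 494.4]]
```

View pics/c1.png

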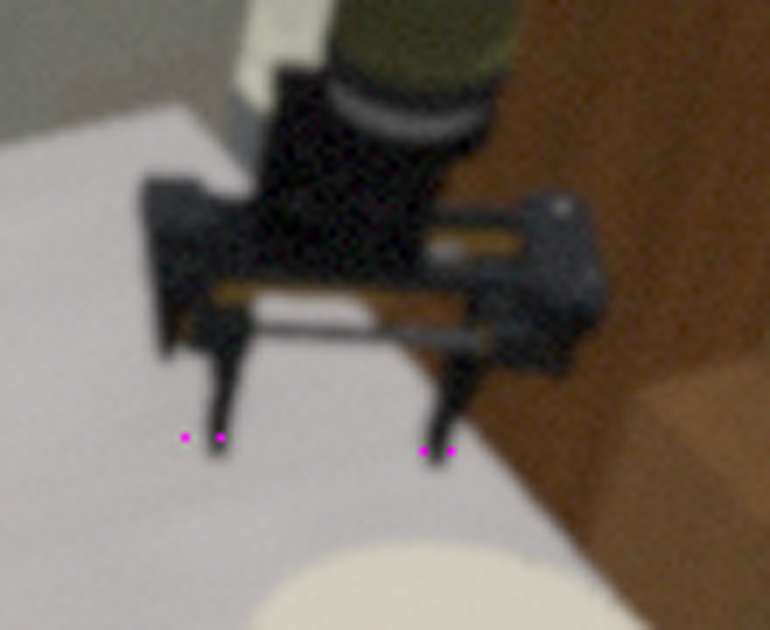

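```bash
cat > plan.py <<'E'
import numpy as np
def plan(p0,yaw0,p1,yaw1,n,lift=None):
    p=np.array(p0,float);out=[];yaw=yaw0
    p1=np.array(p1,float)
    for i in range(n):
        d=(p1-p)/(n-i); dyw=(yaw1-yaw)/(n-i)
        c,s=np.cos(np.radians(yaw)),np.sin(np.radians(yaw))
        sh=np.round(1000*np.array([c*d[0]+s*d[1],-d[2],-s*d[0]+c*d[1]])); t=round(-dyw,1)
        out.append([sh.astype(int).tolist(),[0,t,0]])
        sh=sh/1000
        p=p+np.array([c*sh[0]-s*sh[2],s*sh[0]+c*sh[2],-sh[1]]); yaw-=t
    return out,p,yaw
E
python3 - <<'E'
from plan import *
print(plan([.2707,.5903,.2215],65.4,[.487,.376,.30],4,9))
E
```

```text
([[[-12, -9, -32], [0, 6.8, 0]], [[-8, -9, -33], [0, 6.8, 0]], [[-4, -9, -34], [0, 6.8, 0]], [[0, -9, -34], [0, 6.8, 0]], [[4, -8, -33], [0, 6.8, 0]], [[8, -9, -33], [0, 6.9, 0]], [[12, -8, -31], [0, 6.8, 0]], [[16, -9, -30], [0, 6.9, 0]], [[19, -8, -28], [0, 6.8, 0]]], array([0.48670778, 0.37548518, 0.2995    ]), 4.000000000000013)
```

Emit:
carry_out(
  targets=[
    [[-12,-9,-32],[0,6.8,0]],
    [[-8,-9,-33],[0,6.8,0]],
    [[-4,-9,-34],[0,6.8,0]],
    [[0,-9,-34],[0,6.8,0]],
    [[4,-8,-33],[0,6.8,0]],
    [[8,-9,-33],[0,6.9,0]],
    [[12,-8,-31],[0,6.8,0]],
    [[16,-9,-30],[0,6.9,0]],
    [[19,-8,-28],[0,6.8,0]],
    [[0,0,0],[0,0,0]],
    [[0,0,0],[0,0,0]],
  ],
  jaw=1,
)

```text
time_s: 2.0
tool_pos: [0.4874, 0.3754, 0.3009]
tool_rot: [-90.0, -0.0, 3.9]
force: [-0.2, -0.1, -0.6]
grip_width: 0.0872
```

```bash
python3 - <<'E'
from h import *
o=env.get_obs();print(o['time_s'],o['tool_pos'],o['tool_rot'],o['qpos'].round(1))
im=env.read_camera('wrist');cv2.imwrite('pics/d_wrist.png',im[:,:,::-1])
im=env.read_camera('top');cv2.imwrite('pics/d_top.png',im[:,:,::-1])
E
```

```text
2.0 [0.4873953  0.37535061 0.30087394] [-8.99639821e+01 -1.96223796e-02  3.90033430e+00] [-50.3  12.6  12.4  81.8  -2.7  85.8 -34.1]
```

View pics/d_wrist.png

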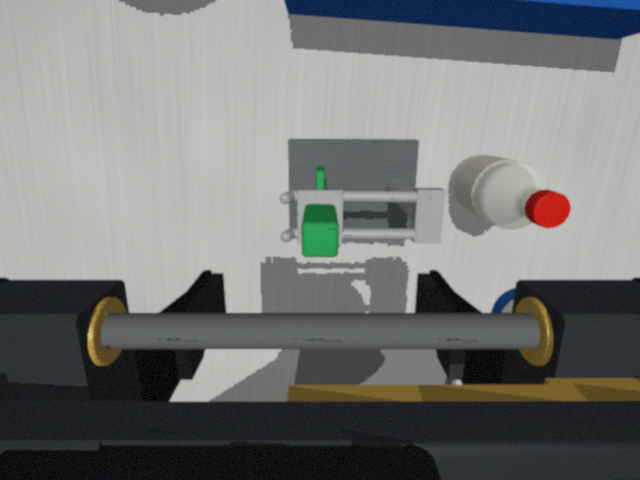

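```bash
python3 - <<'E'
from h import *
im=rd('pics/d_wrist.png'); crop(im,270,130,460,280,4,'pics/d1.png')
C=cal('wrist')
for px,z in (((320.5,242),.228),((287,197),.17),((287,235),.17),((343,195),.16),((343,232),.16),((415,196),.16),((415,233),.16)):
    print(px,unproj('wrist',px,z,C).round(4))
E
```

```text
(320.5, 242) [[0.4859 0.3784 0.228 ]]
(287, 197) [[0.459  0.3945 0.17  ]]
(287, 235) [[0.4605 0.3643 0.17  ]]
(343, 195) [[0.5023 0.3973 0.16  ]]
(343, 232) [[0.5049 0.3671 0.16  ]]
(415, 196) [[0.559  0.4007 0.16  ]]
(415, 233) [[0.5632 0.3705 0.16  ]]
```

View pics/d1.png

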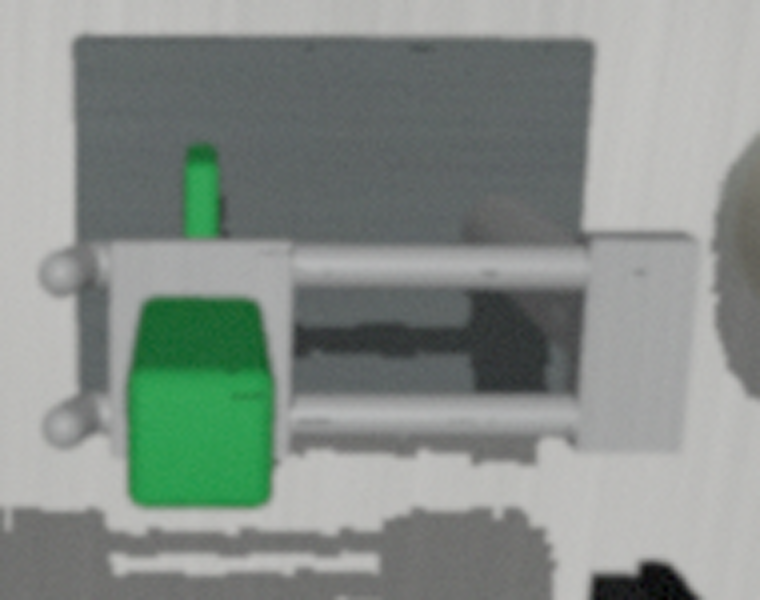

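Emit:
carry_out(
  targets=[
    [[-1,10,5],[0,0,0]],
    [[0,35,0],[0,0,0]],
    [[0,35,0],[0,0,0]],
    [[0,34,0],[0,0,0]],
    [[0,0,0],[0,0,0]],
    [[0,0,0],[0,0,0]],
  ],
)

```text
time_s: 2.7
tool_pos: [0.4844, 0.3817, 0.1862]
tool_rot: [-90.0, 0.1, 4.1]
force: [0.0, 0.2, 0.6]
grip_width: 0.0867
```

```bash
python3 - <<'E'
from h import *
o=env.get_obs();print(o['time_s'],o['tool_pos'],o['tool_rot'],o['force'])
im=env.read_camera('wrist');cv2.imwrite('pics/e_wrist.png',im[:,:,::-1])
E
```

```text
2.7 [0.48443376 0.38169626 0.18622776] [-9.00368175e+01  7.10726239e-02  4.07941286e+00] [0.0058226  0.19090344 0.5509637 ]
```

View pics/e_wrist.png

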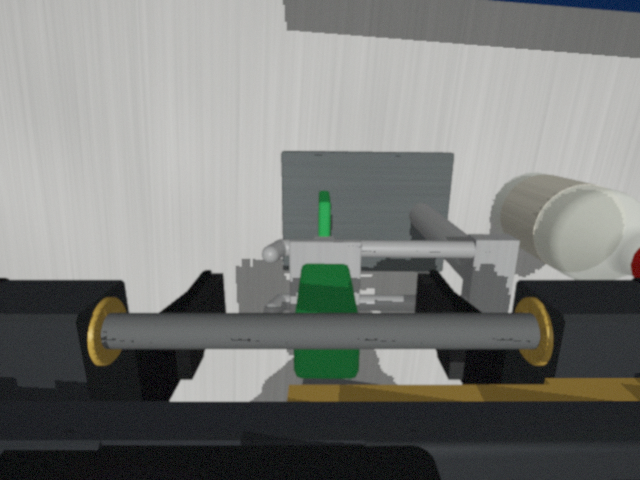

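Emit:
carry_out(
  targets=[
    [[2,0,-1],[0,0,0]],
    [[0,0,0],[0,0,0]],
    [[0,0,0],[0,0,0]],
    [[0,0,0],[0,0,0]],
    [[0,0,0],[0,0,0]],
    [[0,0,0],[0,0,0]],
    [[0,0,0],[0,0,0]],
  ],
  jaw=0,
  squeeze=55,
)

```text
time_s: 3.45
tool_pos: [0.4875, 0.3801, 0.1866]
tool_rot: [-90.0, -0.0, 4.0]
force: [-0.0, 0.2, 0.5]
grip_width: 0.0388
```

```bash
python3 - <<'E'
from h import *
o=env.get_obs();print(o['time_s'],o['tool_pos'],o['tool_rot'],o['force'],o['grip_width'])
im=env.read_camera('wrist');cv2.imwrite('pics/f_wrist.png',im[:,:,::-1])
C=cal('wrist');p=o['tool_pos']
print(unproj('wrist',[(324,191)],.105,C))
E
```

```text
3.45 [0.48747781 0.38006866 0.18656681] [-8.99971892e+01 -2.15447695e-03  3.97824990e+00] [-0.0021616   0.17992221  0.48818258] 0.03877036874605686
[[0.48786542 0.41221126 0.105     ]]
```

View pics/f_wrist.png

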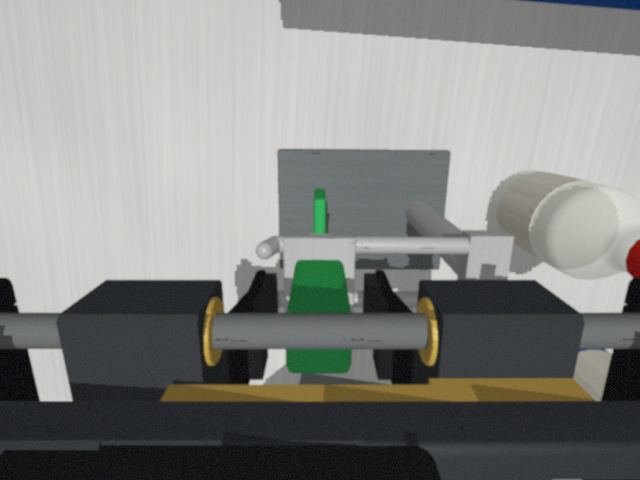

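Centred; the fingers are still closing (38.8 mm). Waiting for closure.

Emit:
carry_out(
  targets=[
    [[0,0,0],[0,0,0]],
    [[0,0,0],[0,0,0]],
    [[0,0,0],[0,0,0]],
  ],
)

```text
time_s: 3.8
tool_pos: [0.4874, 0.38, 0.1865]
tool_rot: [-90.0, 0.0, 4.0]
force: [0.0, 0.6, -0.3]
grip_width: 0.0239
```

Emit:
carry_out(
  targets=[
    [[0,-12,0],[0,0,0]],
    [[0,-12,0],[0,0,0]],
    [[0,0,0],[0,0,0]],
    [[-20,0,0],[0,0,0]],
    [[-35,0,0],[0,0,0]],
    [[-35,0,0],[0,0,0]],
    [[0,-20,0],[0,0,0]],
    [[0,0,0],[0,0,0]],
  ],
)

```text
time_s: 4.6
tool_pos: [0.398, 0.3751, 0.2333]
tool_rot: [-89.8, -0.2, 4.1]
force: [0.7, 0.3, -1.3]
grip_width: 0.0234
```

```bash
python3 - <<'E'
from h import *
o=env.get_obs();print(o['time_s'],o['tool_pos'],o['tool_rot'],o['force'],o['grip_width'])
im=env.read_camera('wrist');cv2.imwrite('pics/g_wrist.png',im[:,:,::-1])
im=env.read_camera('top');cv2.imwrite('pics/g_top.png',im[:,:,::-1])
crop(im,80,160,420,330,2,'pics/g_topc.png')
from plan import plan
print(plan(o['tool_pos'],4,[.57,.13,.236],84.5,11))
E
```

```text
4.6 [0.39797225 0.37510179 0.23326246] [-89.78032441  -0.2184949    4.06642702] [ 0.74155463  0.33969517 -1.27711381] 0.023404696278368525
([[[14, 0, -23], [0, -7.3, 0]], [[11, 0, -25], [0, -7.3, 0]], [[8, 0, -26], [0, -7.3, 0]], [[4, 0, -27], [0, -7.3, 0]], [[1, 0, -27], [0, -7.3, 0]], [[-3, 0, -27], [0, -7.3, 0]], [[-6, -1, -27], [0, -7.3, 0]], [[-9, 0, -26], [0, -7.4, 0]], [[-13, -1, -24], [0, -7.3, 0]], [[-15, 0, -22], [0, -7.4, 0]], [[-18, -1, -20], [0, -7.3, 0]]], array([0.56978383, 0.13050975, 0.23626246]), 84.5)
```

View pics/g_topc.png

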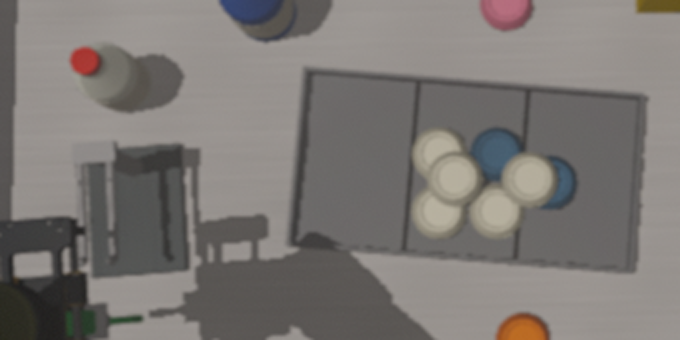

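View pics/g_wrist.png

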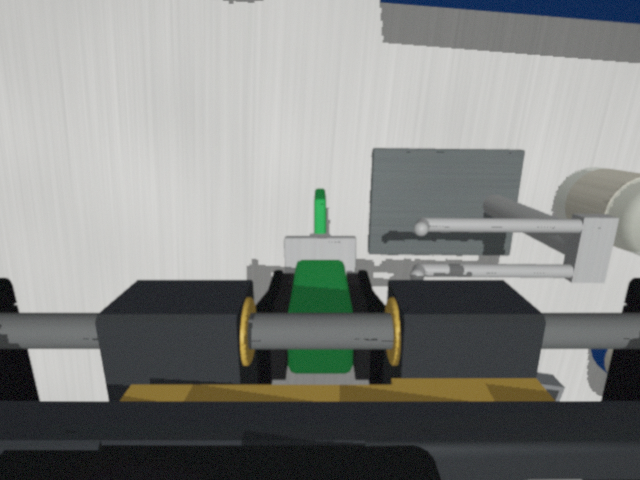

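```bash
cat > d.py <<'E'
from h import *
from scipy.optimize import least_squares
C=cal('top')
pt=np.array([(50,57),(735,110),(710,465),(15,410)])/4+[220,180]
loc=np.array([(.105,.2),(.105,-.2),(-.105,-.2),(-.105,.2)])
def W(v,l,z): 
    c,s=np.cos(v[2]),np.sin(v[2]); return np.c_[v[0]+c*l[:,0]-s*l[:,1],v[1]+s*l[:,0]+c*l[:,1],np.full(len(l),z)]
r=least_squares(lambda v:(proj('top',W(v,loc,.024),C)-pt).ravel(),[.56,0,0])
T=r.x
if __name__=='__main__':
    print(T,np.degrees(T[2]),r.fun.round(1))
    # line check: ends of lines on floor at b2 px
    def loc_(px,z):
        P=unproj('top',px,z,C)[:,:2]-T[:2]; c,s=np.cos(T[2]),np.sin(T[2]); return (P@np.array([[c,-s],[s,c]])*1000).round(1)
    print('lines',loc_(np.array([(275,85),(250,415),(495,105),(473,435)])/4+[220,180],.005))
    b=np.array([(320,224),(351,275),(318,340),(436,224),(431,340),(543,285),(499,275)])/4+[220,180]
    nm=['W1','T1','W2','B1','W3','B2','T2']
    for n,p in zip(nm,b): print(n,loc_(p,.049 if n[0]=='T' else .027))
E
python3 d.py
```

```text
[ 0.56170971 -0.00782495 -0.09680132] -5.54630731669846 [ 0.  -0.9 -0.2 -0.7  0.1  0.8  0.1  0.7]
lines [[100.1  68.9]
 [-94.9  66.8]
 [ 98.5 -61.6]
 [-96.2 -63.4]]
W1 [[17.3 34.6]]
T1 [[-12.9  13.7]]
W2 [[-49.7  30.1]]
B1 [[ 22.6 -32.2]]
W3 [[-44.5 -34.6]]
B2 [[ -7.8 -96.5]]
T2 [[ -6.2 -70. ]]
```

```bash
python3 - <<'E'
from plan import plan
print(plan([.398,.3751,.2333],4.1,[.549,-.031,.236],84.5,12))
E
```

```text
([[[10, 0, -35], [0, -6.7, 0]], [[6, 0, -36], [0, -6.7, 0]], [[2, 0, -36], [0, -6.7, 0]], [[-2, 0, -36], [0, -6.7, 0]], [[-7, 0, -35], [0, -6.7, 0]], [[-11, 0, -34], [0, -6.7, 0]], [[-15, 0, -33], [0, -6.7, 0]], [[-18, -1, -31], [0, -6.7, 0]], [[-22, 0, -29], [0, -6.7, 0]], [[-25, -1, -26], [0, -6.7, 0]], [[-28, 0, -23], [0, -6.7, 0]], [[-30, -1, -20], [0, -6.7, 0]]], array([ 0.5491566 , -0.03095171,  0.2363    ]), 84.50000000000001)
```

Emit:
carry_out(
  targets=[
    [[10,0,-35],[0,-6.7,0]],
    [[6,0,-36],[0,-6.7,0]],
    [[2,0,-36],[0,-6.7,0]],
    [[-2,0,-36],[0,-6.7,0]],
    [[-7,0,-35],[0,-6.7,0]],
    [[-11,0,-34],[0,-6.7,0]],
    [[-15,0,-33],[0,-6.7,0]],
    [[-18,-1,-31],[0,-6.7,0]],
    [[-22,0,-29],[0,-6.7,0]],
    [[-25,-1,-26],[0,-6.7,0]],
    [[-28,0,-23],[0,-6.7,0]],
    [[-30,-1,-20],[0,-6.7,0]],
  ],
)

```text
time_s: 5.9
tool_pos: [0.5485, -0.035, 0.2329]
tool_rot: [-90.0, 0.0, 84.6]
force: [-0.0, 0.5, -2.6]
grip_width: 0.024
```

Emit:
carry_out(
  targets=[
    [[0,0,0],[0,0,0]],
    [[0,0,0],[0,0,0]],
  ],
)

```text
time_s: 6.1
tool_pos: [0.5482, -0.0342, 0.2328]
tool_rot: [-90.0, 0.0, 84.1]
force: [-0.3, 0.3, -1.2]
grip_width: 0.0236
```

```bash
python3 - <<'E'
from h import *
o=env.get_obs();print(o['time_s'],o['tool_pos'],o['tool_rot'],o['force'],o['grip_width'],o['qpos'].round(0))
im=env.read_camera('wrist');cv2.imwrite('pics/i_wrist.png',im[:,:,::-1])
im=env.read_camera('top');cv2.imwrite('pics/i_top.png',im[:,:,::-1])
crop(im,220,160,420,310,4,'pics/i_topc.png')
im=env.read_camera('scene');cv2.imwrite('pics/i_scene.png',im[:,:,::-1]);crop(im,225,180,395,320,4,'pics/i_scc.png')
E
```

```text
6.1 [ 0.54816297 -0.03419915  0.23282329] [-8.99526528e+01  4.25126513e-02  8.41124497e+01] [-0.31314607  0.3032672  -1.17577774] 0.02363708191017597 [-29.   6.  32.  98.  -3.  77.  88.]
```

View pics/i_topc.png

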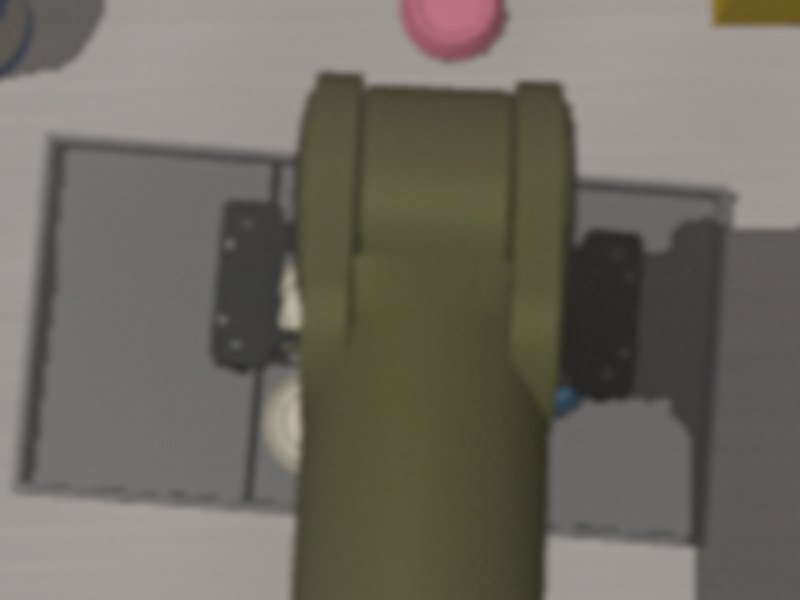

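View pics/i_wrist.png

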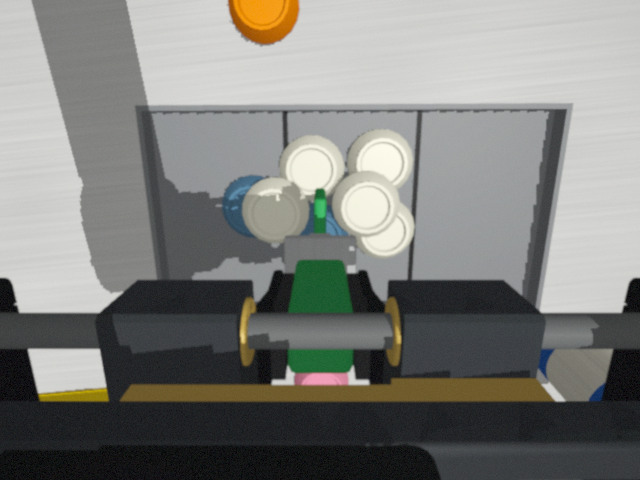

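View pics/i_scc.png

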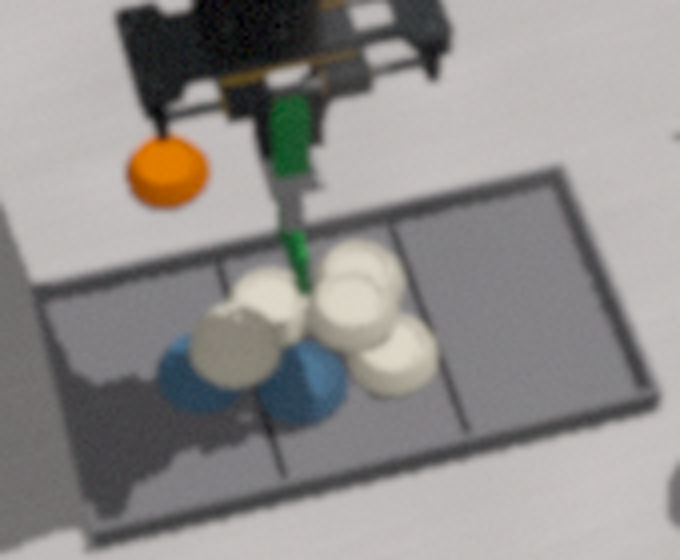

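```bash
python3 - <<'E'
from h import *
im=rd('pics/i_wrist.png'); crop(im,120,90,590,290,1.7,'pics/i1.png'); crop(im,210,120,430,265,3.6,'pics/i2.png')
C=cal('wrist')
print(unproj('wrist',[(137,106),(572,105)],.024,C).round(4).tolist())
print('lines',unproj('wrist',[(285,112),(419,112),(411,280)],.005,C).round(4).tolist())
E
```

```text
[[0.4428, -0.1895, 0.024], [0.4803, 0.2058, 0.024]]
lines [[0.4605, -0.0573, 0.005], [0.473, 0.0711, 0.005], [0.6464, 0.0576, 0.005]]
```

View pics/i1.png

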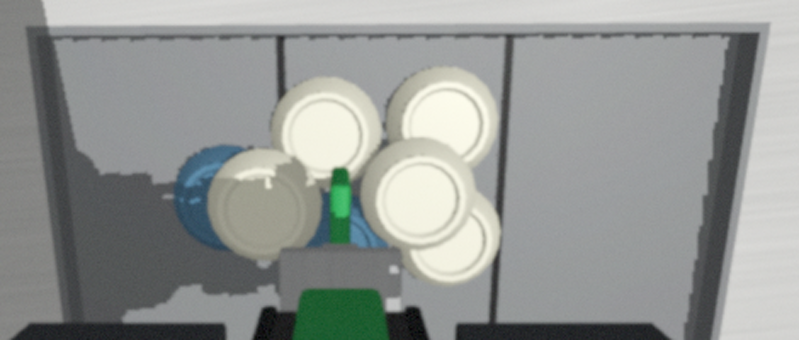

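View pics/i2.png

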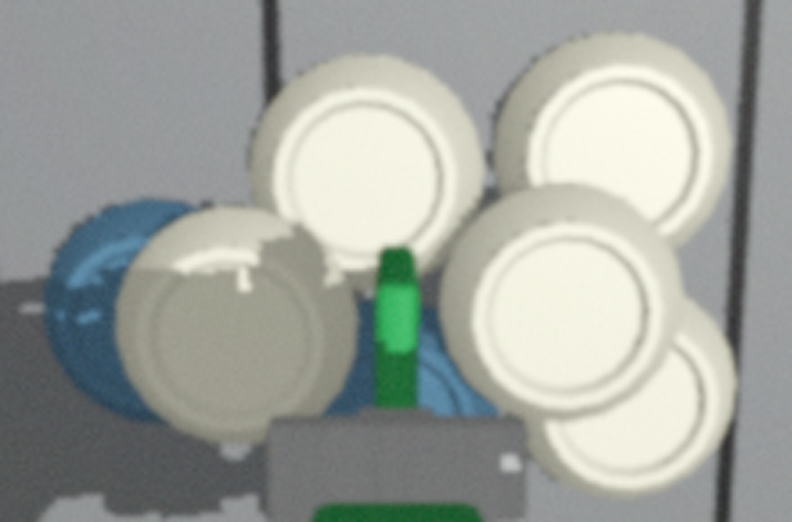

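```bash
cat >> h.py <<'E'
TR=np.array([.566,-.002]); TY=np.radians(-5.45)
def to_tray(P):
    c,s=np.cos(TY),np.sin(TY); return (np.atleast_2d(P)[:,:2]-TR)@np.array([[c,-s],[s,c]])
def to_world(q):
    c,s=np.cos(TY),np.sin(TY); q=np.atleast_2d(q); return q@np.array([[c,s],[-s,c]])+TR
E
python3 - <<'E'
from h import *
C=cal('wrist')
b=np.array([(364,177),(618,152),(562,315),(233,333),(622,402)])/3.6+[210,120]
for n,p,z in zip(['W3','W2','T1','T2','W1'],b,[.027,.027,.049,.049,.027]): print(n,(to_tray(unproj('wrist',p,z,C))*1000).round(1))
o=env.get_obs();print('tool',to_tray(o['tool_pos'])*1000, to_world([[-.013,-.03]]))
print('blade',(to_tray(unproj('wrist',np.array([(397,262)])/3.6+[210,120],.150,C))*1000).round(1))
E
```

```text
W3 [[-47.5 -39.8]]
W2 [[-53.9  26.5]]
T1 [[-15.2  10.6]]
T2 [[-10.7 -72.9]]
W1 [[13.8 30.4]]
tool [[-15.28720008 -30.82694002]] [[ 0.55020945 -0.03062968]]
blade [[-46.5 -31.2]]
```

Emit:
carry_out(
  targets=[
    [[0,30,0],[0,0,0]],
    [[0,30,0],[0,0,0]],
    [[0,14,0],[0,0,0]],
    [[0,0,0],[0,0,0]],
  ],
)

```text
time_s: 6.65
tool_pos: [0.5463, -0.0315, 0.1575]
tool_rot: [-89.8, 0.0, 84.5]
force: [0.3, -0.0, -1.0]
grip_width: 0.0235
```

Emit:
carry_out(
  targets=[
    [[10,0,0],[0,0,0]],
    [[12,0,0],[0,0,0]],
    [[12,0,0],[0,0,0]],
    [[12,0,0],[0,0,0]],
    [[12,0,0],[0,0,0]],
    [[12,0,0],[0,0,0]],
    [[12,0,0],[0,0,0]],
  ],
)

```text
time_s: 7.35
tool_pos: [0.556, 0.0503, 0.1595]
tool_rot: [-90.0, -0.0, 84.4]
force: [-0.5, -0.6, -1.1]
grip_width: 0.0238
```

```bash
cat > snap.py <<'E'
from h import *
import sys
k=sys.argv[1]
o=env.get_obs();print(o['time_s'],o['tool_pos'].round(4),o['tool_rot'].round(2),o['force'].round(1),'tray mm',(to_tray(o['tool_pos'])*1000).round(1),'bladez',round(o['tool_pos'][2]-.1265,4))
im=env.read_camera('wrist');cv2.imwrite(f'pics/{k}_wrist.png',im[:,:,::-1])
im=env.read_camera('scene');crop(im,225,170,395,320,4,f'pics/{k}_sc.png')
E
python3 snap.py j
```

```text
7.35 [0.556  0.0503 0.1595] [-89.99  -0.    84.4 ] [-0.5 -0.6 -1.1] tray mm [[-14.9  51.1]] bladez 0.033
```

View pics/j_wrist.png

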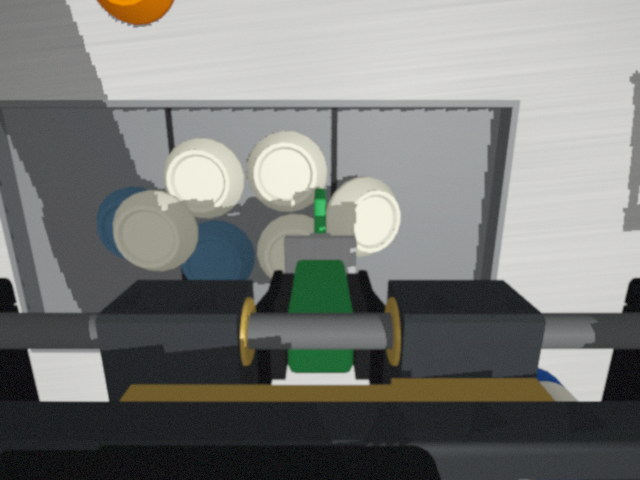

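View pics/j_sc.png

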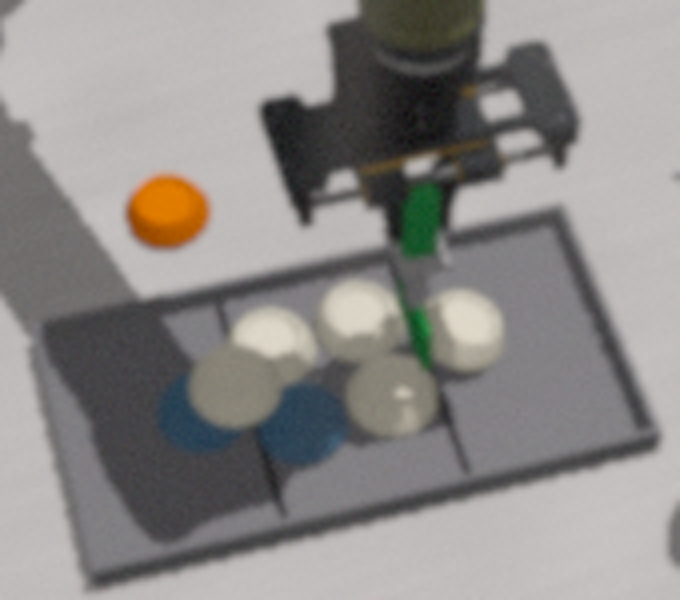

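Emit:
carry_out(
  targets=[
    [[10,0,0],[0,0,0]],
    [[10,0,0],[0,0,0]],
    [[10,0,0],[0,0,0]],
    [[0,0,0],[0,0,0]],
  ],
)

```text
time_s: 7.85
tool_pos: [0.559, 0.0814, 0.1595]
tool_rot: [-90.0, -0.1, 84.5]
force: [0.3, -0.8, -0.8]
grip_width: 0.0235
```

```bash
python3 snap.py k
```

```text
7.85 [0.559  0.0814 0.1595] [-9.000e+01 -6.000e-02  8.454e+01] [ 0.3 -0.8 -0.8] tray mm [[-14.9  82.3]] bladez 0.033
```

View pics/k_wrist.png

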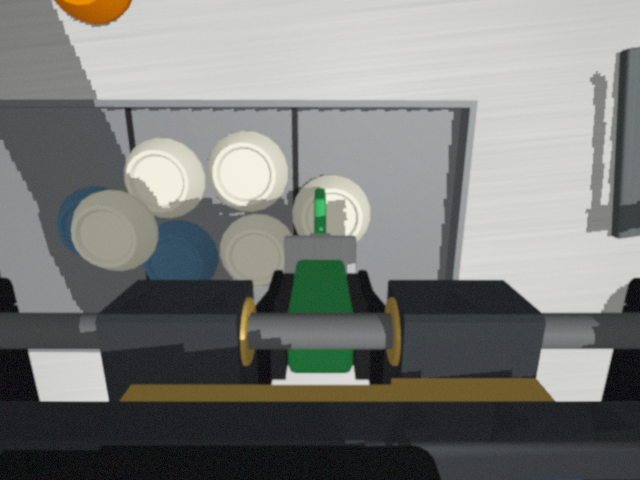

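View pics/k_sc.png

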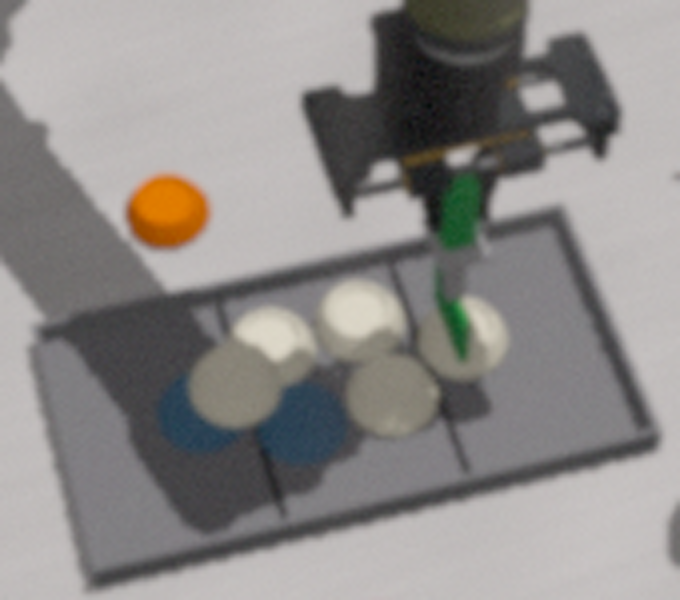

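```bash
python3 - <<'E'
from h import *
from plan import plan
w=to_world([[-.050,-.0535]])[0]
a=plan([.559,.0814,.2045],84.5,[w[0],w[1],.2045],-31.6,14)
for r in a[0]: print(r,end=',')
print(a[1:],w)
E
```

```text
[[-10, 0, 2], [0, 8.3, 0]],[[-10, 0, 1], [0, 8.3, 0]],[[-10, 0, 0], [0, 8.3, 0]],[[-10, 0, -2], [0, 8.3, 0]],[[-9, 0, -3], [0, 8.3, 0]],[[-9, 0, -5], [0, 8.3, 0]],[[-8, 0, -6], [0, 8.3, 0]],[[-7, 0, -7], [0, 8.3, 0]],[[-6, 0, -8], [0, 8.3, 0]],[[-5, 0, -9], [0, 8.3, 0]],[[-4, 0, -9], [0, 8.3, 0]],[[-3, 0, -10], [0, 8.3, 0]],[[-1, 0, -10], [0, 8.3, 0]],[[0, 0, -10], [0, 8.2, 0]],(array([ 0.51073883, -0.05073719,  0.2045    ]), -31.599999999999987) [ 0.51114475 -0.0505093 ]
```

Emit:
carry_out(
  targets=[
    [[0,-45,0],[0,0,0]],
    [[-10,0,2],[0,8.3,0]],
    [[-10,0,1],[0,8.3,0]],
    [[-10,0,0],[0,8.3,0]],
    [[-10,0,-2],[0,8.3,0]],
    [[-9,0,-3],[0,8.3,0]],
    [[-9,0,-5],[0,8.3,0]],
    [[-8,0,-6],[0,8.3,0]],
  ],
)

```text
time_s: 8.75
tool_pos: [0.5356, 0.0113, 0.2046]
tool_rot: [-90.0, -0.0, 25.9]
force: [0.0, -1.0, -1.4]
grip_width: 0.0234
```

Emit:
carry_out(
  targets=[
    [[-7,0,-7],[0,8.3,0]],
    [[-6,0,-8],[0,8.3,0]],
    [[-5,0,-9],[0,8.3,0]],
    [[-4,0,-9],[0,8.3,0]],
    [[-3,0,-10],[0,8.3,0]],
    [[-1,0,-10],[0,8.3,0]],
    [[0,0,-10],[0,8.2,0]],
    [[0,0,0],[0,0,0]],
    [[0,0,0],[0,0,0]],
  ],
)

```text
time_s: 9.65
tool_pos: [0.5105, -0.0533, 0.2047]
tool_rot: [-90.0, -0.0, -31.6]
force: [0.9, 0.6, -2.1]
grip_width: 0.0236
```

```bash
python3 snap.py l
```

```text
9.65 [ 0.5105 -0.0533  0.2047] [-8.996e+01 -1.000e-02 -3.159e+01] [ 0.9  0.6 -2.1] tray mm [[-50.4 -56.4]] bladez 0.0782
```

View pics/l_wrist.png

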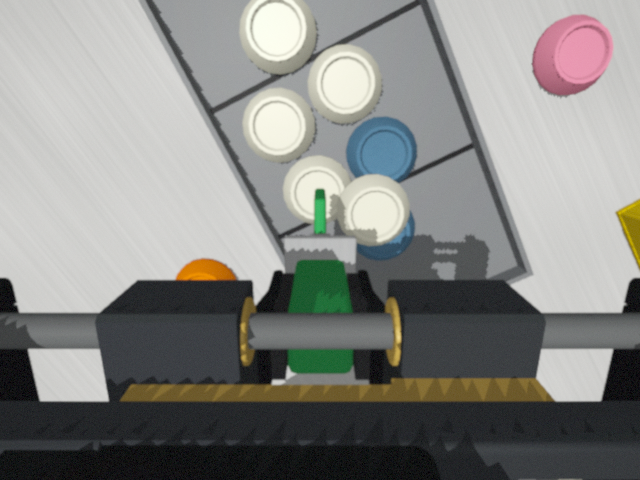

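```bash
python3 - <<'E'
from h import *
C=cal('wrist')
for n,p,z in [('T2',(374,211),.049),('W1',(345,81),.027),('W2',(278,125),.027),('W3',(317,187),.027),('B1',(382,148),.027),('T1',(274,26),.027)]:
    print(n,(to_tray(unproj('wrist',p,z,C))*1000).round(1))
E
```

```text
T2 [[ -8.1 -73.4]]
W1 [[15.6 31.1]]
W2 [[-50.1  24.5]]
W3 [[-43.8 -37.3]]
B1 [[ 21.2 -31.7]]
T1 [[-17.6  92.9]]
```

Emit:
carry_out(
  targets=[
    [[0,25,0],[0,0,0]],
    [[0,20,0],[0,0,0]],
    [[0,0,0],[0,0,0]],
    [[10,0,0],[0,0,0]],
    [[12,0,0],[0,0,0]],
    [[12,0,0],[0,0,0]],
    [[12,0,0],[0,0,0]],
    [[12,0,0],[0,0,0]],
    [[12,0,0],[0,0,0]],
    [[10,0,0],[0,0,0]],
  ],
)

```text
time_s: 10.75
tool_pos: [0.5796, -0.0961, 0.1595]
tool_rot: [-90.0, -0.0, -31.7]
force: [-0.2, -0.4, -2.0]
grip_width: 0.0238
```

```bash
python3 snap.py m
```

```text
10.75 [ 0.5796 -0.0961  0.1595] [-9.002e+01 -3.000e-02 -3.175e+01] [-0.2 -0.4 -2. ] tray mm [[ 22.5 -92.4]] bladez 0.033
```

View pics/m_wrist.png

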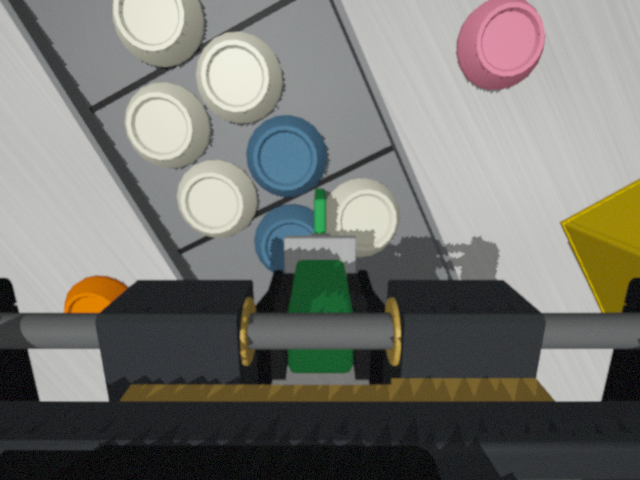

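View pics/m_sc.png

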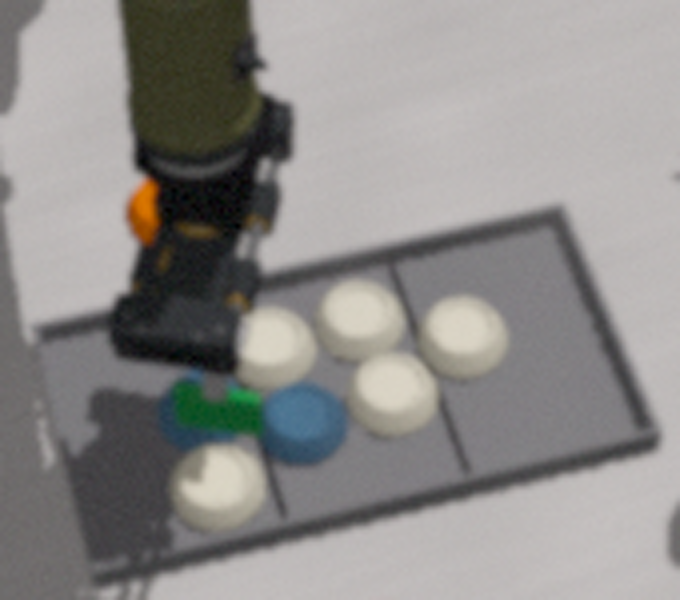

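Emit:
carry_out(
  targets=[
    [[8,0,0],[0,0,0]],
    [[8,0,0],[0,0,0]],
    [[0,0,0],[0,0,0]],
    [[0,-30,0],[0,0,0]],
    [[0,-20,0],[0,0,0]],
    [[0,0,0],[0,0,0]],
  ],
)

```text
time_s: 11.45
tool_pos: [0.5939, -0.1041, 0.2127]
tool_rot: [-89.8, -0.3, -31.7]
force: [0.1, 0.0, -1.6]
grip_width: 0.0237
```

```bash
python3 snap.py n
```

```text
11.45 [ 0.5939 -0.1041  0.2127] [-89.82  -0.28 -31.72] [ 0.1  0.  -1.6] tray mm [[ 37.4 -99. ]] bladez 0.0862
```

View pics/n_wrist.png

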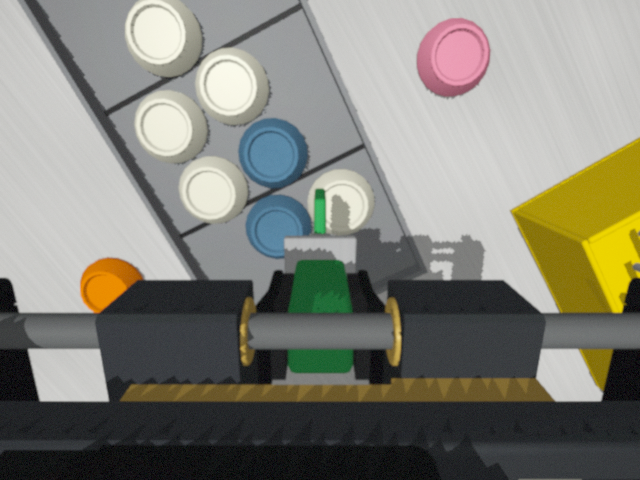

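View pics/n_sc.png

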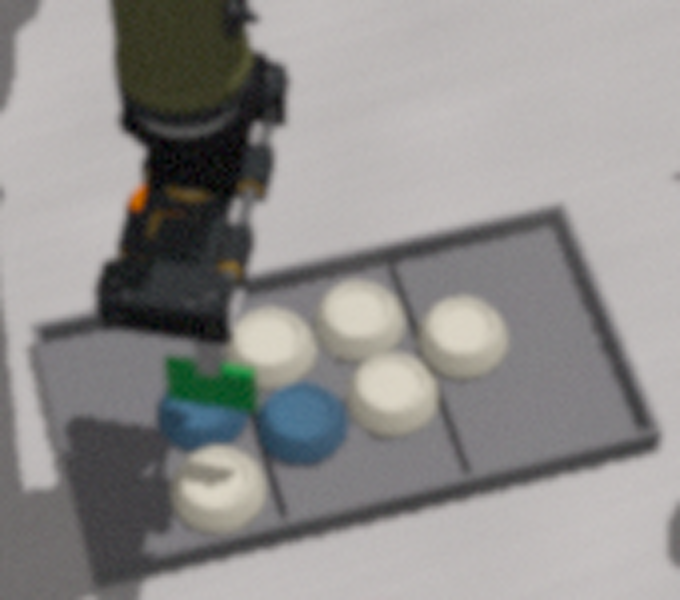

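```bash
python3 - <<'E'
from h import *
im=rd('pics/n_wrist.png'); crop(im,100,0,400,270,2.6,'pics/n1.png')
C=cal('wrist')
g=[k for k in env.outline_of('wrist','dish0')]
for k in g:
    m=k['mask'].astype(np.uint8); c=max(cv2.findContours(m,0,2)[0],key=len)
    (x,y),r=cv2.minEnclosingCircle(c)
    print(round(k['p'],2),np.round(k['xy'],1),m.sum(),(round(x,1),round(y,1),round(r,1)),(to_tray(unproj('wrist',(x,y),.013,C))*1000).round(1))
for n,p,z in [('T2',(343,200),.027)]:
    print(n,(to_tray(unproj('wrist',p,z,C))*1000).round(1))
E
```

```text
0.89 [453.9  56.5] 4610 (452.2, 56.6, 40.7) [[193.8 -33.5]]
0.88 [233.8  87.7] 4433 (231.7, 86.2, 39.1) [[13.3 29. ]]
0.87 [163.6  37.6] 4949 (162.0, 35.0, 43.6) [[-19.1  90.3]]
0.81 [101.5 281.9] 2118 (110.7, 285.7, 31.8) [[-188.8  -80.4]]
0.76 [269.9 151.7] 3823 (272.5, 153.1, 35.4) [[ 18.2 -37.1]]
0.76 [342.  199.3] 2851 (341.0, 202.0, 33.2) [[  54.6 -105.5]]
0.69 [171.4 126.2] 4153 (170.9, 126.1, 38.4) [[-52.  24.]]
0.64 [274.5 222.4] 2874 (278.2, 226.4, 32.7) [[  -9.5 -100.3]]
0.63 [212.5 189.5] 3637 (213.9, 189.2, 35.0) [[-46.5 -42.1]]
T2 [[  57.5 -101.7]]
```

View pics/n1.png

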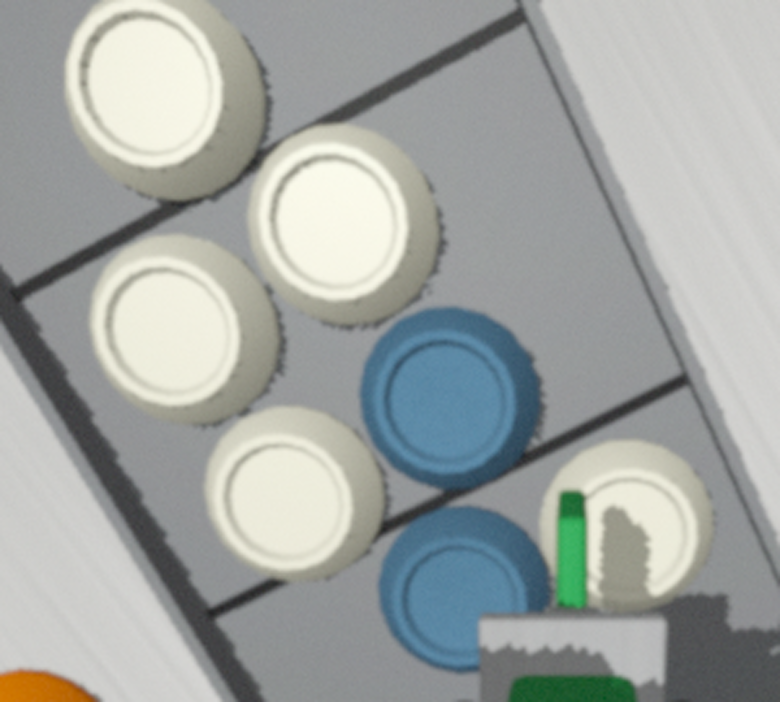

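```bash
python3 - <<'E'
from h import *
from plan import plan
w=to_world([[-.064,-.080]])[0]
a=plan([.5939,-.1041,.2127],-31.7,[w[0],w[1],.2115],84.55,14)
for r in a[0]: print(r,end=',')
print(a[1:],w)
E
```

```text
[[-7, 0, -2], [0, -8.3, 0]],[[-7, 0, -1], [0, -8.3, 0]],[[-7, 0, 0], [0, -8.3, 0]],[[-7, 0, 1], [0, -8.3, 0]],[[-7, 0, 2], [0, -8.3, 0]],[[-7, 0, 3], [0, -8.3, 0]],[[-6, 0, 4], [0, -8.3, 0]],[[-5, 0, 5], [0, -8.3, 0]],[[-5, 0, 6], [0, -8.3, 0]],[[-4, 0, 7], [0, -8.3, 0]],[[-3, 0, 7], [0, -8.3, 0]],[[-2, 0, 7], [0, -8.3, 0]],[[0, 1, 7], [0, -8.3, 0]],[[0, 0, 8], [0, -8.4, 0]],(array([ 0.49450633, -0.07596909,  0.2117    ]), 84.6) [ 0.49469115 -0.07555982]
```

Emit:
carry_out(
  targets=[
    [[-7,0,-2],[0,-8.3,0]],
    [[-7,0,-1],[0,-8.3,0]],
    [[-7,0,0],[0,-8.3,0]],
    [[-7,0,1],[0,-8.3,0]],
    [[-7,0,2],[0,-8.3,0]],
    [[-7,0,3],[0,-8.3,0]],
    [[-6,0,4],[0,-8.3,0]],
  ],
)

```text
time_s: 12.3
tool_pos: [0.5419, -0.0903, 0.2078]
tool_rot: [-89.9, 0.1, 26.7]
force: [0.9, 0.5, -1.6]
grip_width: 0.0237
```

Emit:
carry_out(
  targets=[
    [[-5,0,5],[0,-8.3,0]],
    [[-5,0,6],[0,-8.3,0]],
    [[-4,0,7],[0,-8.3,0]],
    [[-3,0,7],[0,-8.3,0]],
    [[-2,0,7],[0,-8.3,0]],
    [[0,1,7],[0,-8.3,0]],
    [[0,0,8],[0,-8.4,0]],
    [[0,0,0],[0,0,0]],
    [[0,0,0],[0,0,0]],
  ],
)

```text
time_s: 13.2
tool_pos: [0.4923, -0.0753, 0.2077]
tool_rot: [-89.9, -0.0, 84.4]
force: [0.1, -0.2, -1.6]
grip_width: 0.0237
```

```bash
cat > dishes.py <<'E'
from h import *
import sys
k=sys.argv[1]; n=sys.argv[2] if len(sys.argv)>2 else 'wrist'
C=cal(n); o=env.get_obs()
im=env.read_camera(n); cv2.imwrite(f'pics/{k}_{n}.png',im[:,:,::-1])
print(o['time_s'],'tray mm',(to_tray(o['tool_pos'])*1000).round(1),'bladez',round(o['tool_pos'][2]-.1265,4),o['tool_rot'].round(1))
for g in env.outline_of(n,'dish0'):
    m=g['mask'].astype(np.uint8); c=max(cv2.findContours(m,0,2)[0],key=len)
    (x,y),r=cv2.minEnclosingCircle(c)
    q=(to_tray(unproj(n,(x,y),.013,C))*1000).round(0)[0]
    if abs(q[0])<110: print(round(g['p'],2),(round(x),round(y),round(r)),int(m.sum()),q)
E
python3 dishes.py o
```

```text
13.2 tray mm [[-66.4 -79.9]] bladez 0.0812 [-89.9  -0.   84.4]
0.98 (429, 219, 34) 3454 [-53.  23.]
0.89 (372, 282, 25) 828 [ 11. -30.]
0.86 (360, 225, 33) 2928 [-47. -43.]
0.75 (495, 252, 34) 3230 [-19.  89.]
0.68 (277, 256, 21) 557 [ -16. -123.]
0.64 (430, 276, 32) 1284 [ 6. 27.]
```

View pics/o_wrist.png

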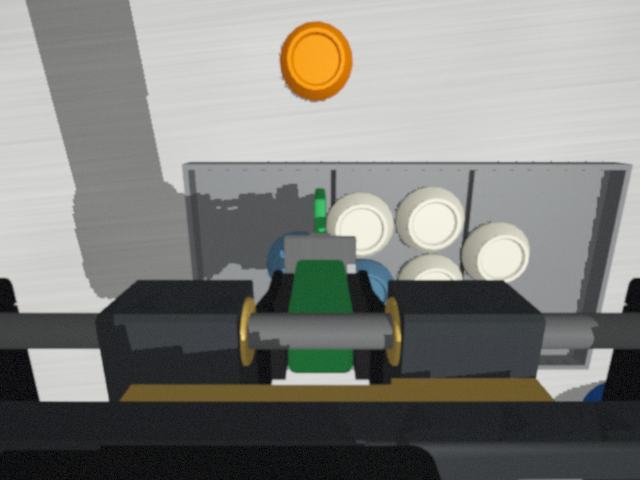

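Emit:
carry_out(
  targets=[
    [[0,25,-2],[0,0,0]],
    [[0,25,0],[0,0,0]],
    [[0,10,0],[0,0,0]],
    [[0,8,0],[0,0,0]],
    [[0,0,0],[0,0,0]],
  ],
)

```text
time_s: 13.8
tool_pos: [0.4942, -0.0755, 0.14]
tool_rot: [-89.9, 0.0, 84.5]
force: [-1.0, -0.2, -1.5]
grip_width: 0.0238
```

Emit:
carry_out(
  targets=[
    [[8,0,0],[0,0,0]],
    [[10,0,0],[0,0,0]],
    [[10,0,0],[0,0,0]],
    [[10,0,0],[0,0,0]],
    [[0,0,0],[0,0,0]],
  ],
)

```text
time_s: 14.3
tool_pos: [0.4989, -0.0356, 0.141]
tool_rot: [-90.1, -0.1, 84.7]
force: [-0.9, 0.6, -1.8]
grip_width: 0.0237
```

```bash
python3 dishes.py p
```

```text
14.3 tray mm [[-63.6 -39.8]] bladez 0.0145 [-90.1  -0.1  84.7]
0.81 (495, 281, 41) 2535 [-15. 102.]
0.76 (364, 236, 41) 4019 [-53.  -6.]
0.68 (242, 274, 36) 1895 [ -21. -103.]
0.61 (384, 292, 11) 208 [-6. 12.]
0.56 (446, 229, 43) 5269 [-59.  57.]
```

View pics/p_wrist.png

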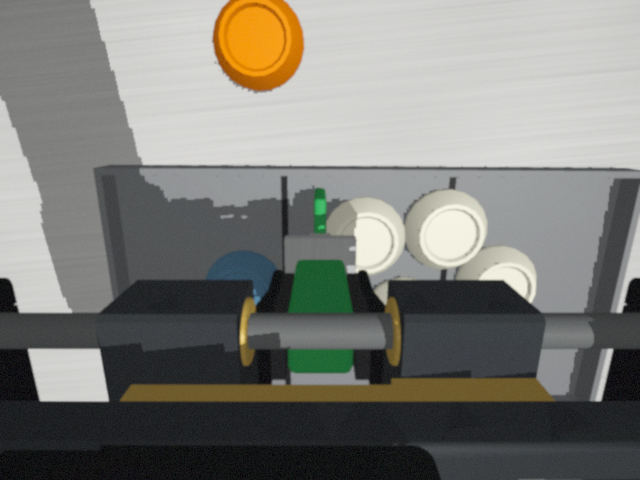

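Emit:
carry_out(
  targets=[
    [[8,0,0],[0,0,0]],
    [[8,0,0],[0,0,0]],
    [[8,0,0],[0,0,0]],
    [[0,0,0],[0,0,0]],
    [[-10,0,0],[0,0,0]],
    [[0,-30,0],[0,0,0]],
    [[0,-40,0],[0,0,0]],
    [[0,0,0],[0,0,0]],
  ],
)

```text
time_s: 15.2
tool_pos: [0.5029, -0.0249, 0.2158]
tool_rot: [-90.5, -0.1, 84.5]
force: [1.6, -0.5, -1.1]
grip_width: 0.024
```

```bash
python3 dishes.py q; python3 - <<'E'
from h import *
im=env.read_camera('scene');crop(im,225,170,395,320,4,'pics/q_sc.png')
E
```

```text
15.2 tray mm [[-60.6 -28.8]] bladez 0.0893 [-90.5  -0.1  84.5]
0.92 (434, 198, 35) 3504 [-64.  80.]
0.88 (369, 207, 33) 3306 [-55.  18.]
0.87 (380, 272, 29) 1803 [12. 31.]
0.67 (247, 253, 32) 3067 [  -8. -102.]
0.63 (257, 294, 10) 192 [ 36. -94.]
0.59 (462, 252, 33) 3075 [ -9. 112.]
```

View pics/q_wrist.png

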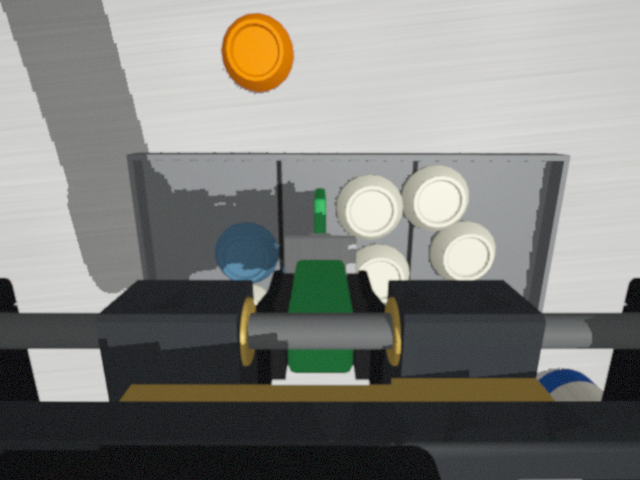

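View pics/q_sc.png

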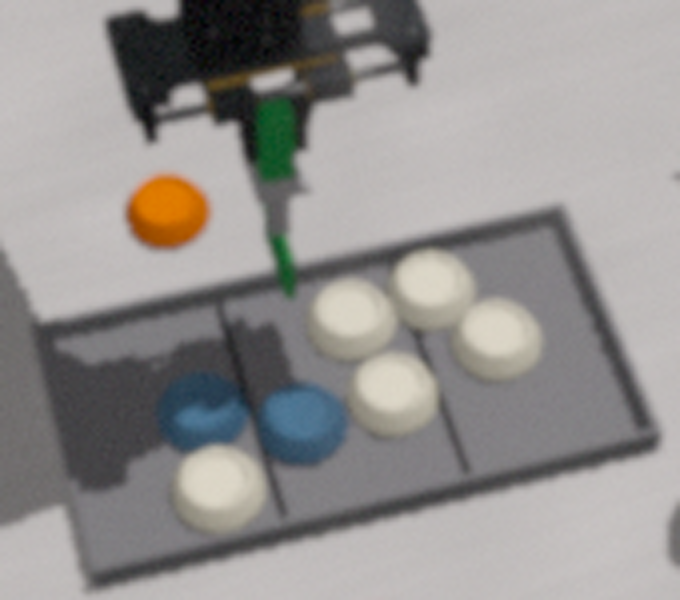

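```bash
python3 - <<'E'
from h import *
from plan import plan
a=plan([.5029,-.0249,.2158],84.5,[.397,.3735,.2105],4,12)
for r in a[0]: print(r,end=',')
print(a[1:])
E
```

```text
[[32, 0, 12], [0, 6.7, 0]],[[31, 0, 16], [0, 6.7, 0]],[[29, 1, 19], [0, 6.7, 0]],[[26, 0, 22], [0, 6.7, 0]],[[23, 1, 25], [0, 6.7, 0]],[[20, 0, 28], [0, 6.7, 0]],[[17, 1, 30], [0, 6.7, 0]],[[13, 0, 32], [0, 6.7, 0]],[[10, 1, 33], [0, 6.7, 0]],[[6, 0, 34], [0, 6.7, 0]],[[1, 1, 34], [0, 6.7, 0]],[[-2, 0, 34], [0, 6.8, 0]],(array([0.39728424, 0.37359434, 0.2108    ]), 3.999999999999983)
```

Emit:
carry_out(
  targets=[
    [[32,0,12],[0,6.7,0]],
    [[31,0,16],[0,6.7,0]],
    [[29,1,19],[0,6.7,0]],
    [[26,0,22],[0,6.7,0]],
    [[23,1,25],[0,6.7,0]],
    [[20,0,28],[0,6.7,0]],
    [[17,1,30],[0,6.7,0]],
    [[13,0,32],[0,6.7,0]],
    [[10,1,33],[0,6.7,0]],
    [[6,0,34],[0,6.7,0]],
    [[1,1,34],[0,6.7,0]],
    [[-2,0,34],[0,6.8,0]],
  ],
)

```text
time_s: 16.55
tool_pos: [0.3922, 0.3746, 0.2034]
tool_rot: [-90.1, 0.2, 3.8]
force: [-0.4, 0.0, -1.2]
grip_width: 0.0239
```

Emit:
carry_out(
  targets=[
    [[0,0,0],[0,0,0]],
    [[0,0,0],[0,0,0]],
    [[0,0,0],[0,0,0]],
  ],
)

```text
time_s: 16.85
tool_pos: [0.3938, 0.3727, 0.2043]
tool_rot: [-90.1, 0.1, 4.0]
force: [-0.0, 0.1, -1.1]
grip_width: 0.0235
```

```bash
python3 dishes.py r top; python3 - <<'E'
from h import *
im=rd('pics/r_top.png'); crop(im,220,180,410,310,4,'pics/r1.png')
o=env.get_obs();print(o['tool_pos'],o['tool_rot'])
im=env.read_camera('wrist');cv2.imwrite('pics/r_wrist.png',im[:,:,::-1])
im=env.read_camera('scene');crop(im,225,205,395,320,4,'pics/r_sc.png')
E
```

```text
16.85 tray mm [[-207.   356.7]] bladez 0.0778 [-90.1   0.1   4. ]
0.94 (299, 237, 14) 585 [12. 31.]
0.78 (328, 237, 14) 578 [ 18. -36.]
0.78 (263, 244, 14) 605 [-11. 114.]
0.68 (274, 268, 14) 592 [-65.  83.]
0.61 (301, 266, 13) 554 [-56.  21.]
0.57 (359, 224, 14) 585 [  55. -106.]
[0.39409976 0.37288175 0.20506568] [-9.00524991e+01  2.77067539e-02  3.96412380e+00]
```

View pics/r1.png

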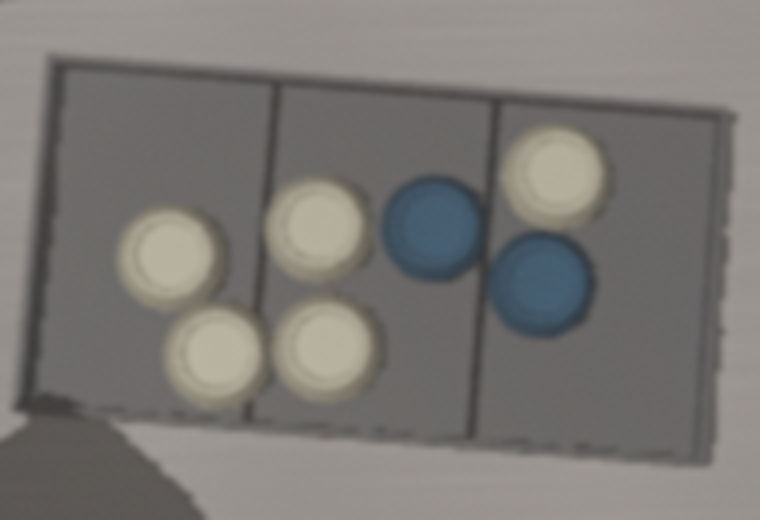

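View pics/r_sc.png

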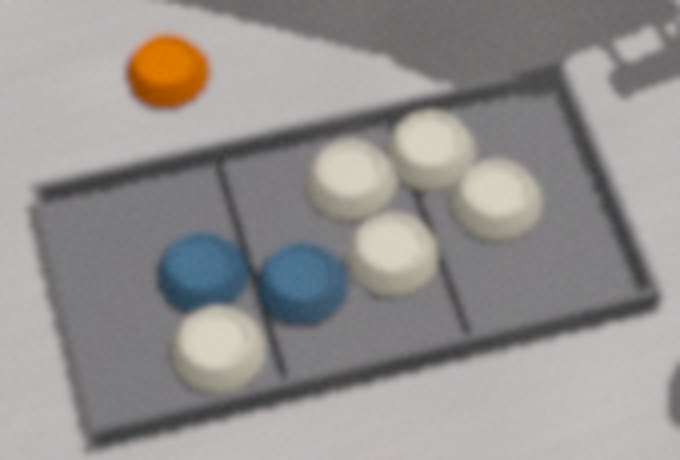

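View pics/r_wrist.png

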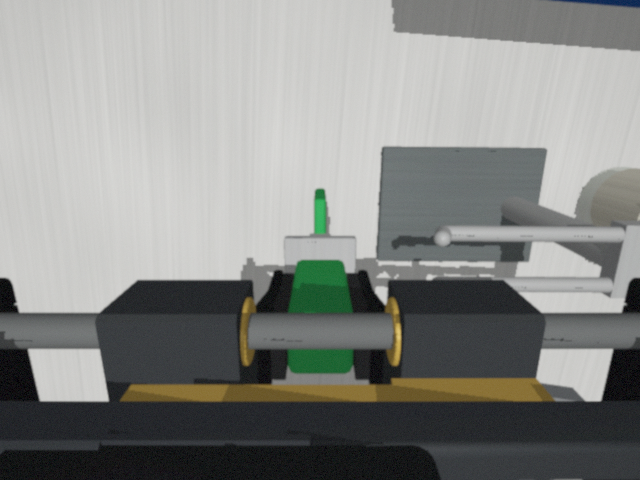

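```bash
python3 - <<'E'
from h import *
t=rd('pics/r_top.png').astype(np.float32)
acc=[t]
for i in range(3): acc.append(env.read_camera('top').astype(np.float32))
t=np.mean(acc,0)
def cr(x0,y0,x1,y1,s):
    c=t[y0:y1,x0:x1]; c=cv2.resize(c,None,fx=s,fy=s,interpolation=cv2.INTER_CUBIC)
    return c
a=cr(338,203,378,243,9);b=cr(279,217,319,257,9)
m=np.hstack([a,b]); m=np.clip((m-60)*1.5,0,255)
cv2.imwrite('pics/s1.png',m[:,:,::-1].astype(np.uint8))
ss=np.mean([env.read_camera('scene').astype(np.float32) for i in range(4)],0)
c=lambda x,y:cv2.resize(ss[y-16:y+16,x-16:x+16],None,fx=12,fy=12,interpolation=cv2.INTER_CUBIC)
m=np.hstack([c(280,292),c(323,268)]);m=np.clip((m-60)*1.3,0,255)
cv2.imwrite('pics/s2.png',m[:,:,::-1].astype(np.uint8))
np.save('top.npy',t);np.save('sc.npy',ss)
E
```

```text
(no output)
```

View pics/s1.png

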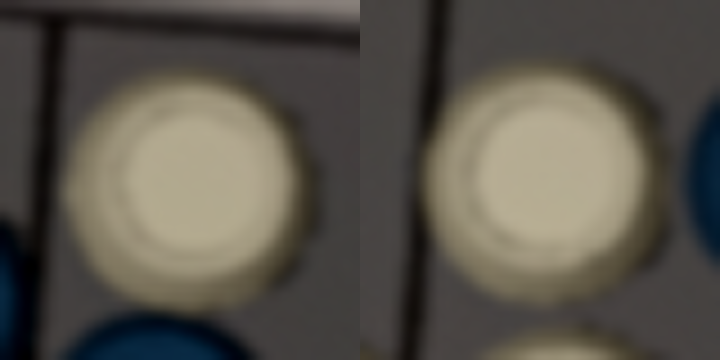

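View pics/s2.png

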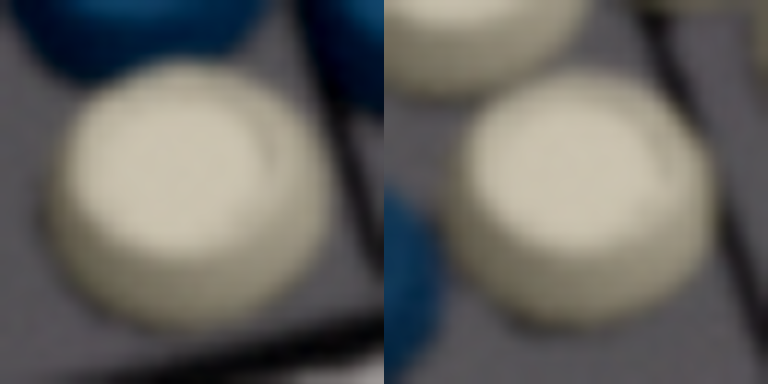

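```bash
python3 - <<'E'
from h import *
for n,k in(('top',9),('scene',12)):
    for nm,q in(('T2',[.055,-.105]),('W1',[.012,.031])):
        w=to_world(q)[0]
        a=proj(n,[[*w,.005],[*w,.027],[w[0]+.022*.1,w[1],.027],[w[0],w[1]-.0022,.027]])
        # rim outline vs foot
        ph=np.linspace(0,6.283,100)
        rim=proj(n,np.c_[w[0]+.032*np.cos(ph),w[1]+.032*np.sin(ph),np.full(100,.005)])
        ft=proj(n,np.c_[w[0]+.024*np.cos(ph),w[1]+.024*np.sin(ph),np.full(100,.027)])
        al=np.r_[rim,ft]; bb=(al.max(0)+al.min(0))/2
        print(n,nm,'foot-outline',((a[1]-bb)*k).round(1),'size',((al.max(0)-al.min(0))*k).round(0),'0.1rad +x',((a[2]-a[1])*k).round(1),'-y',((a[3]-a[1])*k).round(1))
E
```

```text
top T2 foot-outline [  5.3 -12. ] size [245. 243.] 0.1rad +x [-0.2 -8.5] -y [ 8.5 -0.1]
top W1 foot-outline [ -3.  -10.1] size [245. 244.] 0.1rad +x [-0.1 -8.5] -y [ 8.6 -0.1]
scene T2 foot-outline [ -5.1 -41.3] size [281. 262.] 0.1rad +x [3.3 7.7] -y [-9.2  3.1]
scene W1 foot-outline [  0.8 -41.4] size [273. 252.] 0.1rad +x [3.6 7.3] -y [-8.8  2.9]
```

```bash
python3 - <<'E'
from h import *
from plan import plan
w=to_world([[.066,-.064]])[0]
a=plan([.3941,.3729,.205],4,[w[0],w[1],.2165],-95.45,13)
for r in a[0]: print(r,end=',')
print(a[1:],w)
E
```

```text
[[15, -1, -35], [0, 7.7, 0]],[[20, -1, -33], [0, 7.6, 0]],[[24, -1, -30], [0, 7.7, 0]],[[28, -1, -27], [0, 7.6, 0]],[[31, -1, -23], [0, 7.6, 0]],[[34, -1, -18], [0, 7.7, 0]],[[36, -1, -13], [0, 7.6, 0]],[[38, -1, -9], [0, 7.7, 0]],[[38, -1, -3], [0, 7.6, 0]],[[39, -1, 2], [0, 7.7, 0]],[[38, -1, 7], [0, 7.6, 0]],[[37, 0, 11], [0, 7.7, 0]],[[35, -1, 16], [0, 7.6, 0]],(array([ 0.62515701, -0.07191664,  0.217     ]), -95.4) [ 0.62562311 -0.07197917]
```

Emit:
carry_out(
  targets=[
    [[15,-1,-35],[0,7.7,0]],
    [[20,-1,-33],[0,7.6,0]],
    [[24,-1,-30],[0,7.7,0]],
    [[28,-1,-27],[0,7.6,0]],
    [[31,-1,-23],[0,7.6,0]],
    [[34,-1,-18],[0,7.7,0]],
    [[36,-1,-13],[0,7.6,0]],
  ],
)

```text
time_s: 18.1
tool_pos: [0.5185, 0.1342, 0.2129]
tool_rot: [-90.0, -0.0, -49.7]
force: [0.9, 0.3, -0.8]
grip_width: 0.0235
```

Emit:
carry_out(
  targets=[
    [[38,-1,-9],[0,7.7,0]],
    [[38,-1,-3],[0,7.6,0]],
    [[39,-1,2],[0,7.7,0]],
    [[38,-1,7],[0,7.6,0]],
    [[37,0,11],[0,7.7,0]],
    [[35,-1,16],[0,7.6,0]],
    [[0,0,0],[0,0,0]],
    [[0,0,0],[0,0,0]],
  ],
)

```text
time_s: 18.9
tool_pos: [0.6251, -0.0711, 0.2173]
tool_rot: [-90.0, -0.0, -95.4]
force: [0.0, 1.2, -1.7]
grip_width: 0.0235
```

```bash
python3 dishes.py t
```

```text
18.9 tray mm [[ 65.4 -63.2]] bladez 0.0908 [-90.   -0.  -95.4]
0.96 (368, 269, 27) 1065 [  -2. -112.]
0.92 (365, 211, 32) 3166 [  58. -107.]
0.83 (291, 244, 31) 1427 [ 24. -35.]
0.75 (146, 273, 33) 2113 [ -7. 112.]
0.69 (227, 252, 33) 3093 [16. 29.]
0.66 (256, 296, 8) 103 [-32.   2.]
```

View pics/t_wrist.png

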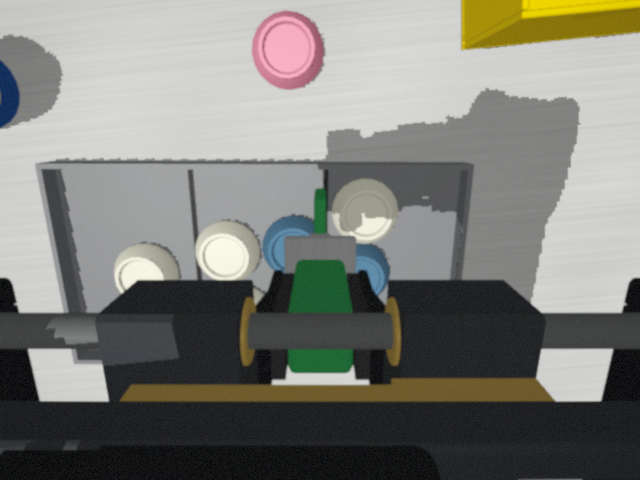

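Emit:
carry_out(
  targets=[
    [[2,30,1],[0,0,0]],
    [[0,30,0],[0,0,0]],
    [[0,10,0],[0,0,0]],
    [[0,6,0],[0,0,0]],
    [[0,0,0],[0,0,0]],
  ],
)

```text
time_s: 19.5
tool_pos: [0.6261, -0.0716, 0.1419]
tool_rot: [-90.0, 0.0, -95.3]
force: [-0.4, -0.3, -0.9]
grip_width: 0.0232
```

Emit:
carry_out(
  targets=[
    [[6,0,0],[0,0,0]],
    [[8,0,0],[0,0,0]],
    [[8,0,0],[0,0,0]],
    [[8,0,0],[0,0,0]],
    [[8,0,0],[0,0,0]],
    [[0,0,0],[0,0,0]],
    [[-8,0,0],[0,0,0]],
    [[0,-35,0],[0,0,0]],
    [[0,-40,0],[0,0,0]],
    [[0,0,0],[0,0,0]],
  ],
)

```text
time_s: 20.5
tool_pos: [0.6263, -0.1023, 0.2223]
tool_rot: [-89.4, -0.0, -95.3]
force: [0.2, -0.4, -0.3]
grip_width: 0.0242
```

```bash
python3 dishes.py u
```

```text
20.5 tray mm [[ 69.6 -94.1]] bladez 0.0958 [-89.4  -0.  -95.3]
0.89 (118, 277, 32) 2358 [ -7. 112.]
0.79 (199, 255, 32) 2733 [17. 28.]
0.6 (364, 215, 32) 3082 [  59. -138.]
0.57 (261, 253, 31) 2613 [ 20. -36.]
```

View pics/u_wrist.png

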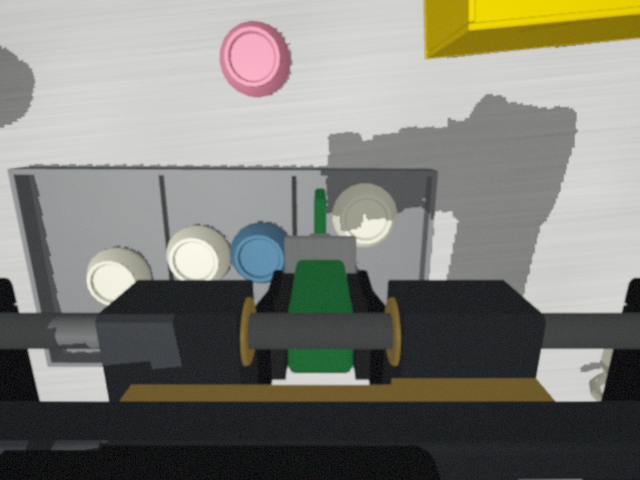

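```bash
python3 - <<'E'
from h import *
im=rd('pics/q_wrist.png'); crop(im,330,150,510,300,4.4,'pics/q1.png')
E
```

```text
(no output)
```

View pics/q1.png

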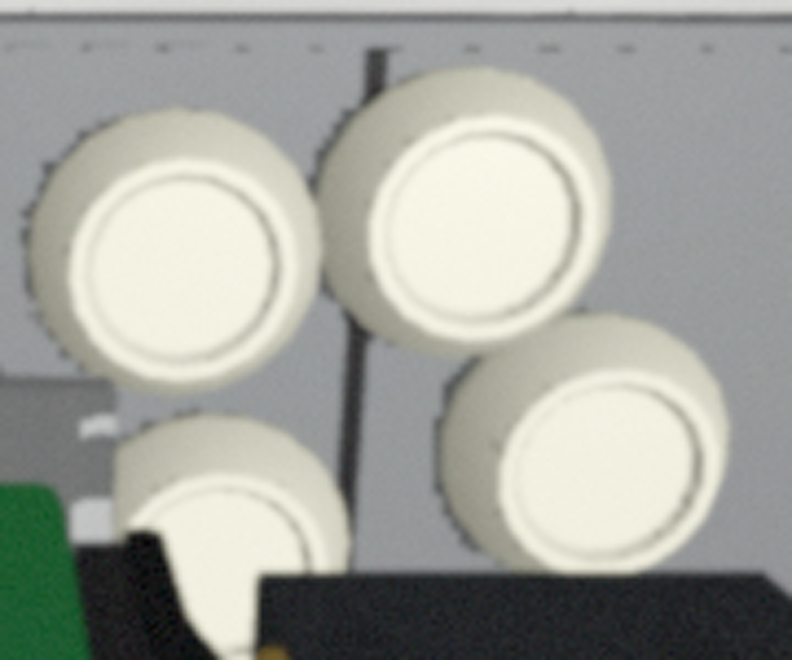

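```bash
python3 - <<'E'
from h import *
from scipy.spatial.transform import Rotation as Ro
c=env.get_calibration('wrist');H=c['hand_eye'];Rt=Ro.from_euler('xyz',[-90.5,-.1,84.5],degrees=True).as_matrix()
Rc=Rt@H[:3,:3];tc=Rt@H[:3,3]+np.array([.5029,-.0249,.2158])
K=np.array([[c['fx'],0,c['cx']],[0,c['fy'],c['cy']],[0,0,1]]);C=(K,np.array(c['D']),Rc.T,-Rc.T@tc)
f=lambda p:(np.array(p)/4.4+[330,150])
for nm,foot,out in(('W3',(185,268),(175,251)),('W2',(483,228),(468,211)),('T1',(614,478),(584,457))):
    w=to_tray(unproj('wrist',f(foot),.027,C))*1000
    P=unproj('wrist',f(foot),.027,C)[0]
    ph=np.linspace(0,6.283,200)
    rim=proj('wrist',np.c_[P[0]+.032*np.cos(ph),P[1]+.032*np.sin(ph),np.full(200,.005)],C)
    ft=proj('wrist',np.c_[P[0]+.024*np.cos(ph),P[1]+.024*np.sin(ph),np.full(200,.027)],C)
    al=np.r_[rim,ft];z=lambda q:((q-[330,150])*4.4).round(0)
    print(nm,w.round(1),'pred outline',z(al.min(0)),z(al.max(0)),'foot w',(ft.max(0)-ft.min(0))*4.4)
E
```

```text
W3 [[-54.9  20.5]] pred outline [ 29. 102.] [316. 383.] foot w [227.94867509 222.29619371]
W2 [[-63.4  82.6]] pred outline [309.  62.] [598. 347.] foot w [229.76216449 225.12272586]
T1 [[ -7.7 116.1]] pred outline [440. 311.] [724. 579.] foot w [220.36390176 206.57638782]
```

```bash
python3 - <<'E'
from h import *
from plan import plan
w=to_world([[-.0,.03]])[0]
a=plan([.6263,-.1023,.2223],-95.3,[w[0],w[1],.2223],4,12)
for r in a[0]: print(r,end=',')
print(a[1:],w)
E
```

```text
[[-10, 0, -6], [0, -8.3, 0]],[[-11, 0, -4], [0, -8.3, 0]],[[-12, 0, -3], [0, -8.3, 0]],[[-12, 0, -1], [0, -8.3, 0]],[[-12, 0, 1], [0, -8.3, 0]],[[-11, 0, 3], [0, -8.3, 0]],[[-11, 0, 4], [0, -8.3, 0]],[[-10, 0, 6], [0, -8.2, 0]],[[-10, 0, 7], [0, -8.3, 0]],[[-8, 0, 8], [0, -8.2, 0]],[[-7, 0, 10], [0, -8.3, 0]],[[-6, 0, 11], [0, -8.2, 0]],(array([0.56856037, 0.0283016 , 0.2223    ]), 3.9999999999999822) [0.56884931 0.02786438]
```

Emit:
carry_out(
  targets=[
    [[-10,0,-6],[0,-8.3,0]],
    [[-11,0,-4],[0,-8.3,0]],
    [[-12,0,-3],[0,-8.3,0]],
    [[-12,0,-1],[0,-8.3,0]],
    [[-12,0,1],[0,-8.3,0]],
    [[-11,0,3],[0,-8.3,0]],
    [[-11,0,4],[0,-8.3,0]],
    [[-10,0,6],[0,-8.2,0]],
    [[-10,0,7],[0,-8.3,0]],
    [[-8,0,8],[0,-8.2,0]],
    [[-7,0,10],[0,-8.3,0]],
    [[-6,0,11],[0,-8.2,0]],
  ],
)

```text
time_s: 21.8
tool_pos: [0.564, 0.0293, 0.2144]
tool_rot: [-90.0, 0.2, 4.3]
force: [0.4, 0.1, -1.5]
grip_width: 0.0235
```

Emit:
carry_out(
  targets=[
    [[0,0,0],[0,0,0]],
    [[0,0,0],[0,0,0]],
    [[0,0,0],[0,0,0]],
  ],
)

```text
time_s: 22.1
tool_pos: [0.5653, 0.0277, 0.2159]
tool_rot: [-90.0, 0.1, 3.8]
force: [-0.2, -0.0, -1.6]
grip_width: 0.024
```

```bash
python3 dishes.py v; python3 - <<'E'
from h import *
o=env.get_obs();print(o['tool_pos'],o['tool_rot'])
im=rd('pics/v_wrist.png')
crop(im,150,90,420,290,2.9,'pics/v1.png')
E
```

```text
22.1 tray mm [[-3.5 29.5]] bladez 0.0894 [-90.    0.1   3.8]
0.89 (330, 110, 37) 4111 [ -8. 114.]
0.81 (268, 204, 34) 3429 [-53.  20.]
0.77 (340, 205, 33) 2707 [16. 30.]
0.72 (265, 137, 37) 3963 [-63.  82.]
0.64 (347, 378, 20) 325 [  57. -159.]
0.57 (358, 260, 10) 104 [ 43. -23.]
[0.56552751 0.02773248 0.21622368] [-9.00271812e+01  2.15374968e-02  3.82499293e+00]
```

View pics/v_wrist.png

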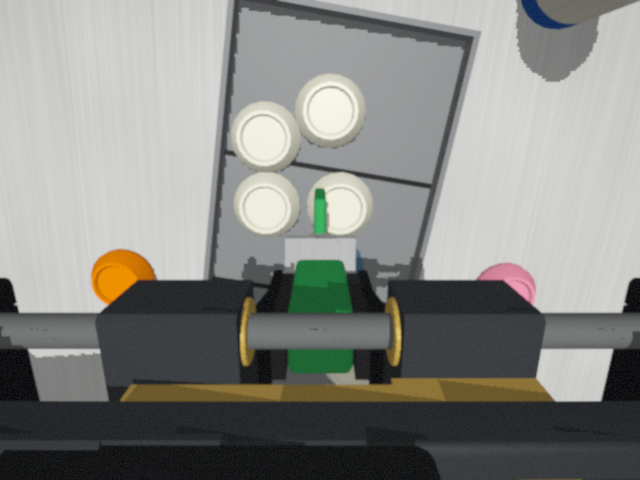

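```bash
cat > tilt.py <<'E'
from h import *
import sys
name=sys.argv[1]; n=sys.argv[2]; pts=eval(sys.argv[3])
from scipy.optimize import least_squares
C=cal(n); im=rd(f'pics/{name}.png').astype(np.float32)
g=cv2.cvtColor(im.astype(np.uint8),cv2.COLOR_RGB2GRAY).astype(np.float32); g=cv2.GaussianBlur(g,(0,0),.7)
sat=cv2.cvtColor(im.astype(np.uint8),cv2.COLOR_RGB2HSV)[:,:,1]
def circ(o,R,h,r,ph): 
    return o+R@np.array([0,0,h])+ (R@np.c_[r*np.cos(ph),r*np.sin(ph),0*ph].T).T
from scipy.spatial.transform import Rotation as Ro
ph=np.linspace(0,2*np.pi,120,endpoint=False)
def sil(v):
    R=Ro.from_rotvec([v[2],v[3],0]).as_matrix(); o=np.array([v[0],v[1],.005])
    A=proj(n,circ(o,R,0,.032,ph),C); F=proj(n,circ(o,R,.022,.024,ph),C)
    return A,F
def samp(p): return cv2.remap(g,p[:,0].astype(np.float32)[None],p[:,1].astype(np.float32)[None],cv2.INTER_LINEAR)[0]
for nm,px,foot_r in pts:
    # detect radial edges of foot (outer ring) and outline around px
    c=np.array(px,float); a=np.linspace(0,2*np.pi,90,endpoint=False)
    rr=np.arange(12,48,.25)
    res={}
    prof=np.array([samp(c+rr[:,None]*np.array([np.cos(t),np.sin(t)])) for t in a])
    d=np.gradient(prof,axis=1)
    np.save('prof_%s.npy'%nm,prof)
    # foot edge: strongest brightness drop within predicted band
    w=unproj(n,px,.027,C)[0]
    def fit(band):
        A,F=sil([w[0],w[1],0,0]); return A,F
    A,F=fit(0)
    def edge(Q,dr,ts):
        out=[]
        q=Q-c; ang=np.arctan2(q[:,1],q[:,0]); rad=np.hypot(*q.T); o=np.argsort(ang)
        for i,t in enumerate(a):
            tt=(t+np.pi)%(2*np.pi)-np.pi
            r0=np.interp(tt,ang[o],rad[o],period=2*np.pi)
            m=(rr>r0-dr)&(rr<r0+dr)
            if m.sum()<4: continue
            k=np.argmin(np.where(m,d[i],9)); 
            if d[i,k]<-ts: out.append(c+rr[k]*np.array([np.cos(t),np.sin(t)]))
        return np.array(out)
    fe=edge(F,2.5,1.0)
    if len(fe)<15: print(nm,'few foot',len(fe));continue
    fc=cv2.fitEllipse(fe.astype(np.float32))
    # outline: hull of A and F
    H=cv2.convexHull(np.r_[A,F].astype(np.float32))[:,0]; 
    oe=edge(H,5,2.0)
    def dist(Q,P):
        Q=np.ascontiguousarray(Q.astype(np.float32).reshape(-1,1,2)); return np.array([cv2.pointPolygonTest(Q,(float(p[0]),float(p[1])),True) for p in P])
    def f(v):
        A,F=sil(v[:4]); H=cv2.convexHull(np.r_[A,F].astype(np.float32))
        return np.r_[dist(F,fe)-v[4],dist(H,oe)]
    s=least_squares(f,[w[0],w[1],0,0,0],x_scale=[.01,.01,.1,.1,1],loss='soft_l1',f_scale=.5,diff_step=1e-3)
    v=s.x; print(nm,'foot ell',np.round(fc[0],1),np.round(fc[1],1),len(fe),len(oe),'tray',(to_tray(v[:2])*1000).round(1),'tilt',np.round(v[2:4],3),'mag',np.hypot(*v[2:4]).round(3),'rms',np.sqrt(np.mean(f(v)**2)).round(2))
E
python3 tilt.py v_wrist wrist "[('T1',(331,110),0),('W2',(265,137),0),('W3',(265,209),0),('W1',(343,205),0)]"
```

```text
T1 foot ell [330.3 110.3] [55.8 58.1] 90 62 tray [[ -8.  114.3]] tilt [ 0.042 -0.004] mag 0.042 rms 0.67
W2 foot ell [263.1 137.6] [54.1 56.7] 90 84 tray [[-62.4  82.9]] tilt [ 0.083 -0.02 ] mag 0.086 rms 1.49
W3 foot ell [264.4 208. ] [50.4 52.7] 90 90 tray [[-54.1  19.2]] tilt [0.043 0.013] mag 0.044 rms 1.01
W1 foot ell [344.9 204.3] [47.7 55.1] 62 84 tray [[15.7 31.2]] tilt [-0.074  0.18 ] mag 0.195 rms 2.14
```

View pics/v1.png

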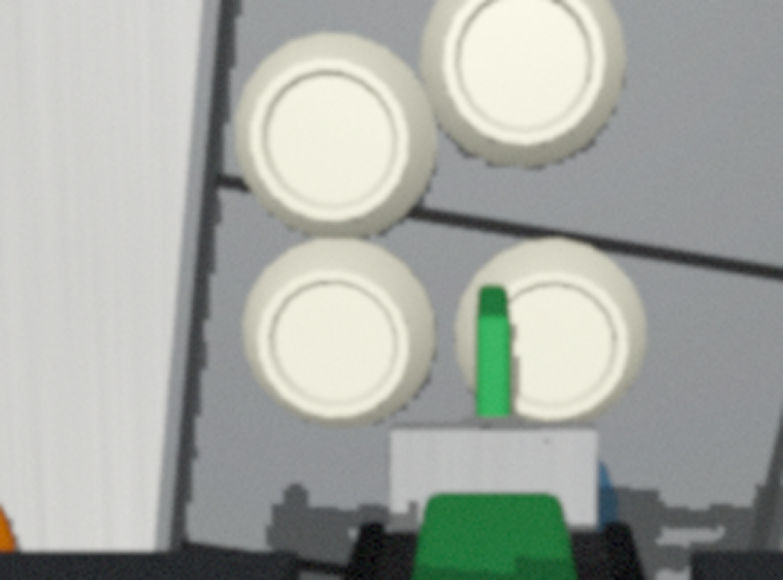

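```bash
python3 - <<'E'
from h import *
from plan import plan
w=to_world([[.006,.072]])[0]
a=plan([.5655,.0277,.2162],3.8,[w[0],w[1],.2162],84.55,10)
for r in a[0]: print(r,end=',')
print(a[1:],w)
E
```

```text
[[2, 0, 4], [0, -8.1, 0]],[[2, 0, 4], [0, -8.1, 0]],[[3, 0, 3], [0, -8.1, 0]],[[3, 0, 3], [0, -8.1, 0]],[[3, 0, 3], [0, -8.1, 0]],[[4, 0, 2], [0, -8.0, 0]],[[4, 0, 1], [0, -8.1, 0]],[[4, 0, 1], [0, -8.0, 0]],[[5, 0, 0], [0, -8.1, 0]],[[4, 0, 0], [0, -8.0, 0]],(array([0.57903964, 0.0687592 , 0.2162    ]), 84.5) [0.57881123 0.06910466]
```

Emit:
carry_out(
  targets=[
    [[2,0,4],[0,-8.1,0]],
    [[2,0,4],[0,-8.1,0]],
    [[3,0,3],[0,-8.1,0]],
    [[3,0,3],[0,-8.1,0]],
    [[3,0,3],[0,-8.1,0]],
    [[4,0,2],[0,-8.0,0]],
    [[4,0,1],[0,-8.1,0]],
    [[4,0,1],[0,-8.0,0]],
    [[5,0,0],[0,-8.1,0]],
    [[4,0,0],[0,-8.0,0]],
    [[0,0,0],[0,0,0]],
    [[0,0,0],[0,0,0]],
  ],
)

```text
time_s: 23.4
tool_pos: [0.579, 0.0691, 0.2164]
tool_rot: [-90.0, 0.0, 84.4]
force: [-1.0, 0.9, -1.9]
grip_width: 0.0239
```

```bash
python3 dishes.py w
```

```text
23.4 tray mm [[ 6.1 72. ]] bladez 0.0899 [-90.    0.   84.4]
0.82 (263, 139, 36) 3893 [-54.  19.]
0.78 (364, 188, 34) 3465 [ -9. 113.]
0.75 (111, 254, 34) 3271 [  57. -137.]
0.71 (277, 211, 33) 3233 [14. 30.]
0.65 (140, 187, 36) 3691 [ -10. -100.]
0.63 (332, 128, 36) 3850 [-63.  82.]
0.59 (211, 216, 34) 3314 [ 18. -34.]
```

View pics/w_wrist.png

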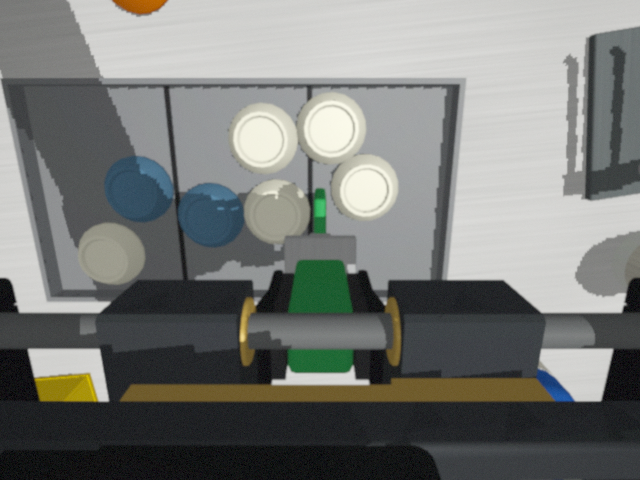

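Emit:
carry_out(
  targets=[
    [[0,30,0],[0,0,0]],
    [[0,30,0],[0,0,0]],
    [[0,10,0],[0,0,0]],
    [[0,5,0],[0,0,0]],
    [[0,0,0],[0,0,0]],
  ],
)

```text
time_s: 24.0
tool_pos: [0.5791, 0.0696, 0.1419]
tool_rot: [-90.0, 0.0, 84.6]
force: [-0.5, 0.3, -0.8]
grip_width: 0.0235
```

Emit:
carry_out(
  targets=[
    [[6,0,0],[0,0,0]],
    [[8,0,0],[0,0,0]],
    [[8,0,0],[0,0,0]],
    [[6,0,0],[0,0,0]],
    [[0,0,0],[0,0,0]],
    [[-8,0,0],[0,0,0]],
    [[0,-35,0],[0,0,0]],
    [[0,-40,0],[0,0,0]],
    [[0,0,0],[0,0,0]],
    [[0,0,0],[0,0,0]],
  ],
)

```text
time_s: 25.0
tool_pos: [0.581, 0.0895, 0.2171]
tool_rot: [-90.1, -0.1, 84.6]
force: [0.1, -0.4, -2.6]
grip_width: 0.0238
```

```bash
python3 dishes.py x; python3 tilt.py x_wrist wrist "[('T1',(363,188),0),('W2',(314,131),0),('W3',(246,143),0)]"; python3 - <<'E'
from h import *
from plan import plan
o=env.get_obs();p=o['tool_pos'];print(p,o['tool_rot'])
a=plan(p,o['tool_rot'][2],[.394,.3735,.2125],4,11)
for r in a[0]: print(r,end=',')
print(a[1:])
E
```

```text
25.0 tray mm [[ 6.2 92.5]] bladez 0.0906 [-90.1  -0.1  84.6]
0.81 (241, 138, 36) 3892 [-54.  19.]
0.79 (118, 187, 36) 3632 [  -9. -100.]
0.77 (308, 128, 37) 4035 [-63.  81.]
0.76 (189, 214, 35) 3442 [ 18. -35.]
0.66 (256, 211, 33) 3334 [15. 30.]
0.57 (90, 254, 34) 3262 [  59. -138.]
0.56 (365, 187, 34) 3490 [ -9. 134.]
0.39 (320, 254, 66) 6973 [58. 93.]
T1 foot ell [363.9 188.7] [49.  53.5] 90 88 tray [[-12.2 133.6]] tilt [0.064 0.037] mag 0.074 rms 2.53
W2 foot ell [314.6 131. ] [56.6 57. ] 90 72 tray [[-61.7  86. ]] tilt [-0.042 -0.034] mag 0.054 rms 2.49
W3 foot ell [245.8 142.4] [54.4 59.2] 85 57 tray [[-54.5  23.1]] tilt [-0.119  0.107] mag 0.16 rms 2.18
[0.57963878 0.08938944 0.21483799] [-8.98402533e+01  2.03040559e-02  8.46554075e+01]
[[24, 0, 19], [0, np.float64(7.3), 0]],[[22, 0, 22], [0, np.float64(7.3), 0]],[[18, 0, 25], [0, np.float64(7.3), 0]],[[15, 0, 27], [0, np.float64(7.3), 0]],[[12, 0, 29], [0, np.float64(7.4), 0]],[[8, 0, 30], [0, np.float64(7.3), 0]],[[4, 0, 30], [0, np.float64(7.4), 0]],[[0, 1, 31], [0, np.float64(7.3), 0]],[[-4, 0, 31], [0, np.float64(7.4), 0]],[[-7, 1, 30], [0, np.float64(7.3), 0]],[[-11, 0, 28], [0, np.float64(7.4), 0]],(array([0.3944234 , 0.37360605, 0.21283799]), np.float64(3.955407522004551))
```

View pics/x_wrist.png

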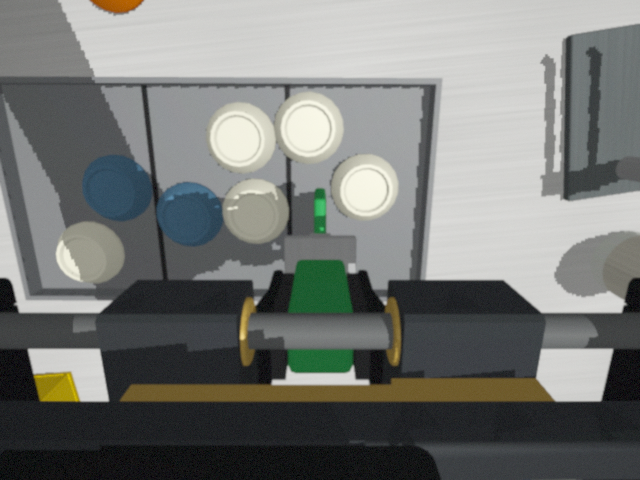

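```bash
python3 - <<'E'
from h import *
o=env.get_obs();print(o['tool_pos'],o['tool_rot'])
im=env.read_camera('wrist');cv2.imwrite('pics/y_wrist.png',im[:,:,::-1]); 
crop(im,40,80,400,290,2.2,'pics/y1.png')
E
python3 tilt.py y_wrist wrist "[('T1',(364,188),0),('W2',(308,127),0),('W3',(240,137),0),('W1',(255,211),0),('B1',(188,213),0),('B2',(115,185),0),('T2',(86,252),0)]"
```

```text
[0.57963878 0.08938944 0.21483799] [-8.98402533e+01  2.03040559e-02  8.46554075e+01]
T1 foot ell [364.3 188.9] [47.7 53.5] 67 75 tray [[-11.4 133.9]] tilt [ 0.114 -0.061] mag 0.129 rms 2.88
W2 foot ell [308.  128.2] [54.5 58.1] 90 88 tray [[-68.1  82.4]] tilt [0.095 0.183] mag 0.206 rms 2.19
W3 foot ell [239.4 136.2] [53.2 57.9] 76 90 tray [[-55.6  20.1]] tilt [-0.026 -0.162] mag 0.164 rms 2.3
W1 foot ell [253.9 213.9] [51.9 63.9] 49 48 tray [[14.6 29.1]] tilt [-0.129 -0.303] mag 0.329 rms 2.02
B1 few foot 2
B2 few foot 0
T2 foot ell [ 83.8 252.2] [44.6 57.1] 43 30 tray [[  50.3 -131.9]] tilt [ 0.084 -0.109] mag 0.137 rms 1.76
```

View pics/y1.png

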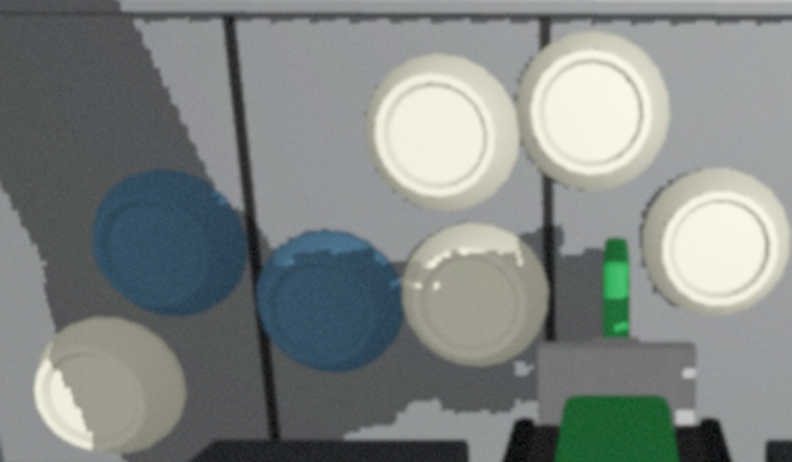

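Emit:
carry_out(
  targets=[
    [[24,0,19],[0,7.3,0]],
    [[22,0,22],[0,7.3,0]],
    [[18,0,25],[0,7.3,0]],
    [[15,0,27],[0,7.3,0]],
    [[12,0,29],[0,7.4,0]],
    [[8,0,30],[0,7.3,0]],
    [[4,0,30],[0,7.4,0]],
    [[0,1,31],[0,7.3,0]],
    [[-4,0,31],[0,7.4,0]],
    [[-7,1,30],[0,7.3,0]],
    [[-11,0,28],[0,7.4,0]],
    [[0,0,0],[0,0,0]],
  ],
)

```text
time_s: 26.35
tool_pos: [0.3908, 0.3779, 0.2128]
tool_rot: [-90.0, 0.2, 4.3]
force: [-0.2, -0.2, -1.7]
grip_width: 0.0236
```

Emit:
carry_out(
  targets=[
    [[0,0,0],[0,0,0]],
    [[0,0,0],[0,0,0]],
    [[0,0,0],[0,0,0]],
  ],
)

```text
time_s: 26.65
tool_pos: [0.3962, 0.3725, 0.2141]
tool_rot: [-90.0, 0.0, 3.9]
force: [-0.1, -0.0, -2.5]
grip_width: 0.0236
```

```bash
python3 - <<'E'
from h import *
o=env.get_obs();print(o['tool_pos'],o['tool_rot'])
im=env.read_camera('wrist');cv2.imwrite('pics/z_wrist.png',im[:,:,::-1]);crop(im,240,130,640,300,2,'pics/z1.png')
im=env.read_camera('top');cv2.imwrite('pics/z_top.png',im[:,:,::-1]);crop(im,220,180,410,310,4,'pics/z2.png')
E
```

```text
[0.39617918 0.37247839 0.21407831] [-9.00486606e+01  2.17249983e-02  3.87247806e+00]
```

View pics/z1.png

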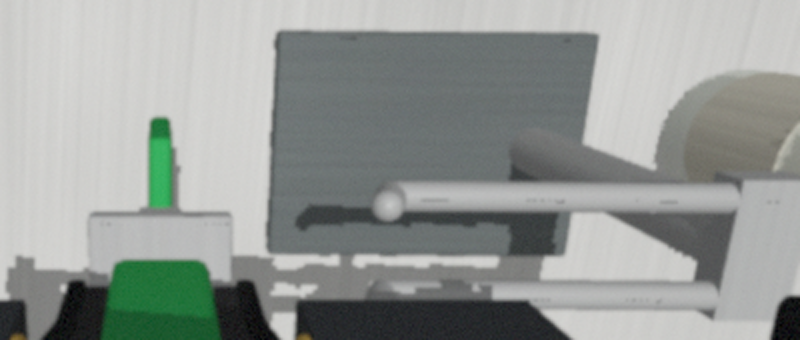

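View pics/z2.png

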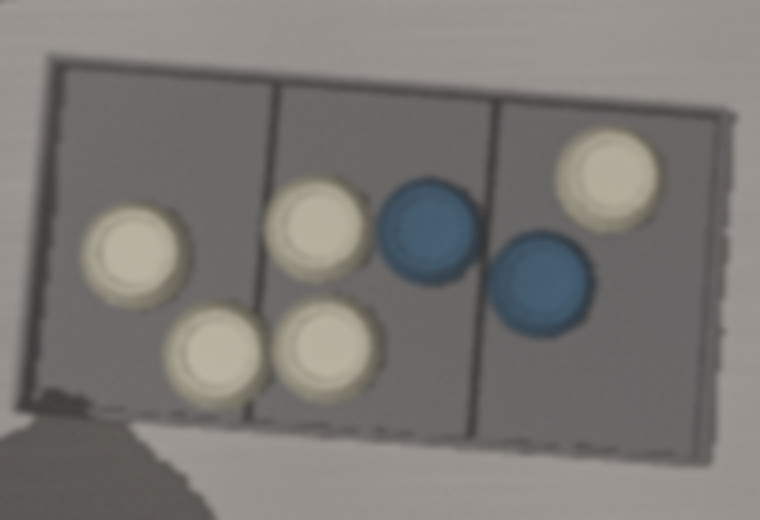

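Emit:
carry_out(
  targets=[
    [[15,0,1],[0,0,0]],
    [[25,0,0],[0,0,0]],
    [[25,0,0],[0,0,0]],
    [[18,0,0],[0,0,0]],
    [[8,0,0],[0,0,0]],
    [[0,0,0],[0,0,0]],
    [[0,0,0],[0,0,0]],
  ],
)

```text
time_s: 27.45
tool_pos: [0.4856, 0.3812, 0.2144]
tool_rot: [-90.0, 0.0, 4.0]
force: [-0.7, 0.4, -1.8]
grip_width: 0.0236
```

```bash
python3 - <<'E'
from h import *
o=env.get_obs();print(o['tool_pos'],o['tool_rot'],o['force'])
im=env.read_camera('wrist');crop(im,240,130,540,400,2.5,'pics/aa1.png')
im=env.read_camera('scene');crop(im,380,110,480,230,5,'pics/aa2.png')
E
```

```text
[0.48561199 0.38119665 0.21436672] [-9.00024139e+01  4.87731640e-02  3.99078369e+00] [-0.69230603  0.4222037  -1.8087734 ]
```

View pics/aa1.png

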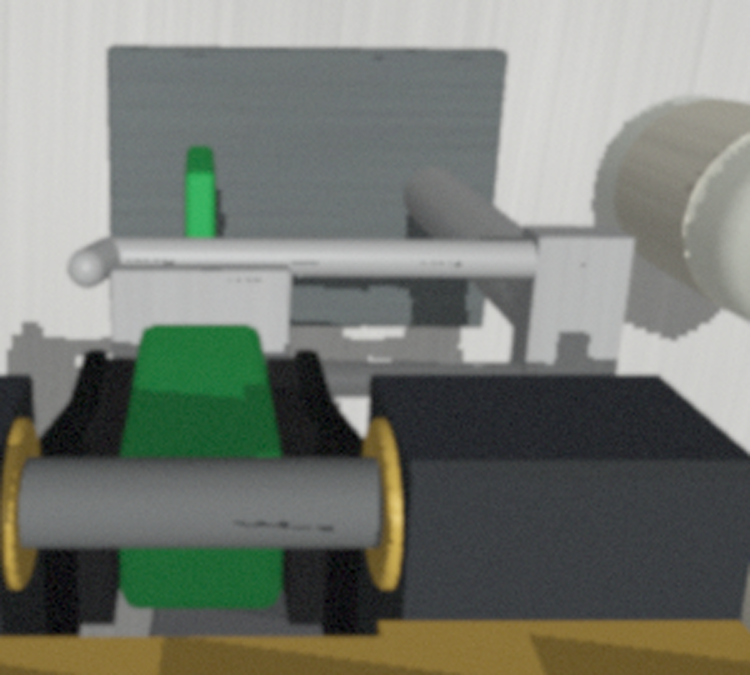

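View pics/aa2.png

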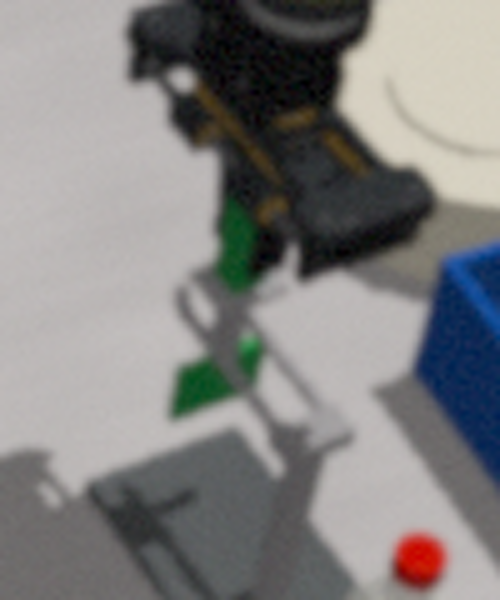

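Emit:
carry_out(
  targets=[
    [[2,10,-1],[0,0,0]],
    [[0,10,0],[0,0,0]],
    [[0,5,0],[0,0,0]],
    [[0,0,0],[0,0,0]],
    [[0,0,0],[0,0,0]],
  ],
)

```text
time_s: 28.05
tool_pos: [0.4881, 0.3802, 0.1894]
tool_rot: [-90.0, 0.0, 4.0]
force: [0.4, -0.7, -1.2]
grip_width: 0.024
```

Emit:
carry_out(
  targets=[
    [[0,2,0],[0,0,0]],
    [[0,1,0],[0,0,0]],
    [[0,0,0],[0,0,0]],
    [[0,0,0],[0,0,0]],
  ],
)

```text
time_s: 28.45
tool_pos: [0.4882, 0.3803, 0.1867]
tool_rot: [-90.0, -0.0, 4.0]
force: [-0.2, 0.6, -1.9]
grip_width: 0.0235
```

Emit:
carry_out(
  targets=[
    [[0,1,0],[0,0,0]],
    [[0,0,0],[0,0,0]],
    [[0,0,0],[0,0,0]],
  ],
)

```text
time_s: 28.75
tool_pos: [0.4883, 0.3804, 0.1865]
tool_rot: [-90.0, -0.0, 4.0]
force: [-1.8, -1.0, 4.3]
grip_width: 0.0236
```

Emit:
carry_out(
  targets=[
    [[0,0,0],[0,0,0]],
    [[0,0,0],[0,0,0]],
    [[0,0,0],[0,0,0]],
    [[0,0,0],[0,0,0]],
    [[0,0,0],[0,0,0]],
    [[0,0,0],[0,0,0]],
    [[0,0,0],[0,0,0]],
    [[0,0,0],[0,0,0]],
  ],
  jaw=1,
)

```text
time_s: 29.55
tool_pos: [0.4882, 0.3803, 0.1856]
tool_rot: [-90.0, -0.0, 4.0]
force: [-0.6, 0.2, 1.4]
grip_width: 0.0795
```

```bash
python3 - <<'E'
from h import *
o=env.get_obs();print(o['tool_pos'],o['tool_rot'],o['force'],o['grip_width'])
im=env.read_camera('wrist');cv2.imwrite('pics/ab.png',im[:,:,::-1])
E
```

```text
[0.48820933 0.38026488 0.18556098] [-8.99984329e+01 -5.32766349e-03  3.97605547e+00] [-0.59987783  0.20476249  1.40049011] 0.07946278233227219
```

View pics/ab.png

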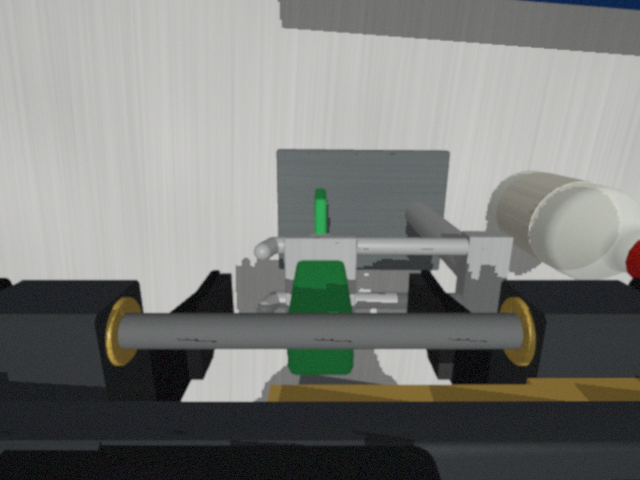

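The spreader hangs as at the start and the fingers are open. The arm now rises straight up, then moves aside.

Emit:
carry_out(
  targets=[
    [[0,-15,0],[0,0,0]],
    [[0,-30,0],[0,0,0]],
    [[0,-40,0],[0,0,0]],
    [[0,-35,0],[0,0,0]],
    [[-40,-20,0],[0,0,0]],
    [[-40,0,0],[0,0,0]],
    [[0,0,0],[0,0,0]],
    [[0,0,0],[0,0,0]],
    [[0,0,0],[0,0,0]],
    [[0,0,0],[0,0,0]],
  ],
)

```text
time_s: 30.6
tool_pos: [0.4095, 0.3742, 0.3254]
tool_rot: [-90.0, -0.0, 3.9]
force: [1.4, 0.8, -0.1]
grip_width: 0.0869
```

```bash
python3 dishes.py ac top; python3 - <<'E'
from h import *
im=rd('pics/ac_top.png');crop(im,90,160,410,320,2.4,'pics/ac1.png')
im=env.read_camera('wrist');cv2.imwrite('pics/ac2.png',im[:,:,::-1])
im=env.read_camera('scene');crop(im,225,110,500,320,2.8,'pics/ac3.png')
o=env.get_obs();print(o['tool_pos'],o['tool_rot'],o['force'],o['grip_width'])
E
```

```text
30.6 tray mm [[-191.5  359.7]] bladez 0.1989 [-90.   -0.    3.9]
0.95 (253, 243, 14) 564 [-10. 137.]
0.91 (301, 267, 14) 590 [-56.  21.]
0.83 (326, 238, 14) 557 [ 17. -33.]
0.68 (299, 236, 14) 615 [14. 31.]
0.68 (354, 251, 13) 549 [  -9. -100.]
0.63 (372, 224, 14) 587 [  56. -136.]
[0.40891187 0.37449229 0.32517239] [-9.00299596e+01  2.65698028e-02  3.92528982e+00] [0.21409987 0.00593089 0.14829561] 0.0871077553097317
```

View pics/ac1.png

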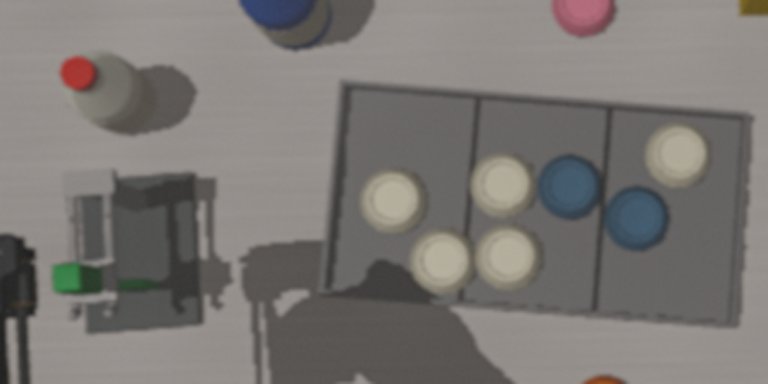

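View pics/ac2.png

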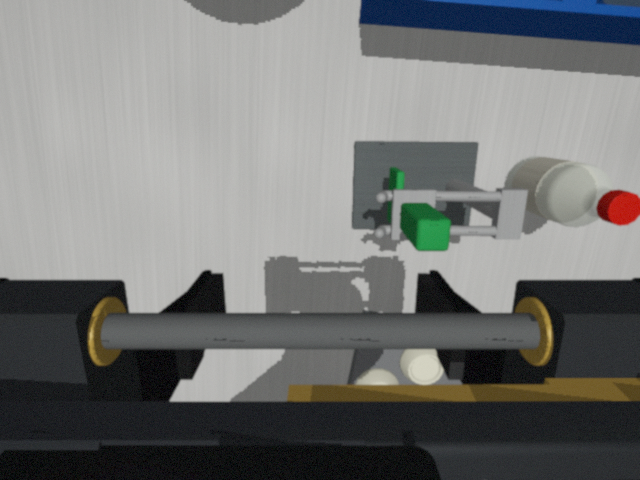

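View pics/ac3.png

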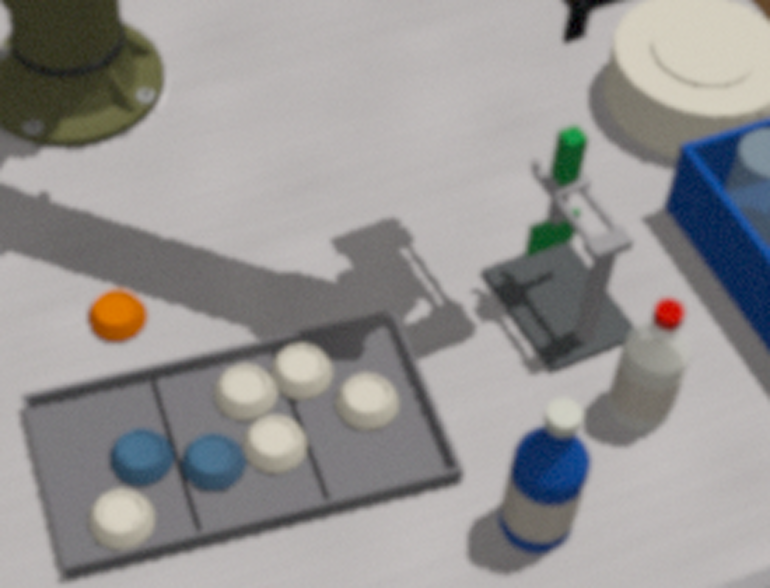

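```bash
python3 -c "
from cell import env
print(env.get_obs()['joint_velocities'].round(2)); print(env.sign_off())"
```

```text
[-0.15 -0.25 -0.23  0.12 -0.03 -0.04  0.08]
the job is handed in; nothing more can be done
None
```

I lifted the spreader off its stand, spread the heap into one layer with its blade, hung it back on the prongs and handed the job in at about 30.8 s of the 64 s. `sign_off` returned no verdict, so what follows rests on my own measurements.

**How it went:** The blade pushed the two upper dishes off the heap, one to each end of the tray. It then slid one white dish and its neighbour along towards +y, and moved two dishes a little so that they did not lean on others.

**Final dish positions** (y in the tray frame, lines at ±65 mm):

| Third | Dish centres, y in mm |
|---|---|
| +y | 137 and about 82 |
| Middle | 31, 21 and −33 |
| −y | −100 and −136 |

- **Dishes:** The last pictures show all seven apart, none on another and all rim down. In the last network check one white dish, at y ≈ 82, was not detected. It is plain in the picture, and its value comes from the checks before.
- **Spreader:** It hangs upright where it hung at the start, and the gripper is open and clear of it.
- **Bystanders:** In the last pictures the bottles look unmoved. The mug was not in the last views, and the arm never went near it.
- **Tilt check failed:** My numeric tilt fit was unreliable. It had residuals of about 2 px and some values above 0.15 rad, against what the pictures showed, so I discarded it. I judged flatness by eye from how the foot and rim outlines sit, and two white dishes touch rim to rim.

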